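Press the shouldered bush home with the lever press

TASK

Stand the bronze shouldered bush, body down, in the bore of the lever press's sprung die and let go of it; then bring the press lever down on it until the shoulder is fully home, flush on the die, feeling for the moment it lands so that the die is never driven down to its stop. Press it in with the lever, not with the fingers, let the lever spring back up, and leave the other parts on the bench where they lie.

Things in the scene. Friction and masses are not known exactly. Their poses are not given: they have to be found in the camera images.
- bush_center (a point): Centre (half-way up, on the axis) of the loose bronze shouldered bush, 34 mm tall, about 130 g, upright on the table at first: body 24 mm in diameter, 22 mm long, foot chamfered 3 mm, under a collar 36 mm in diameter, 12 mm high, top closed. z up, foot to collar. Shoulder (underside of the collar) 5 mm above this point, collar top 17 mm above, foot 17 mm below.
- bush: The same bush; origin at the centre of its foot, z up along its axis. The only other bronze piece is a plain sleeve without a collar.
- bore_mouth (a point): Centre of the bore's mouth in the top face of the die (steel block 70 x 70 x 30 mm, top 60 mm above the table), z up. Bore 25.2 mm in diameter, through, 2 mm chamfer. The bush drops freely 10 mm in (12 mm of its body still showing), then meets the tight part, where it moves on down only under about 9 N. It is home when the shoulder lies on the die's face.
- nest (a joint): How far the die has sunk on its spring cushion, in m: 0 at rest, rigid stop at 0.006. It starts to sink at about 6 N on the bush and sinks 1 mm for every further 5 N (so less than 1 mm while the bush slides in), and rises again when let go.
- press: The lever hand press, fixed: grey base plate 110 mm in its x, from -180 to +60 mm in its y, 20 mm thick; two hinge posts 120 mm high. Origin on the table under the bore's axis; z up. The hinge is on its -y side; the lever comes down towards +y over the die, its handle ending 90 mm beyond the bore on the +y side.
- press_hinge (a point): The lever's hinge point, 100 mm above the table, 120 mm from the bore's axis on the press's -y side; the hinge line is parallel to the press's x.
- lever_grip (a point): Centre of the lever's handle, a black crossbar 16 mm in diameter, 80 mm long, parallel to the hinge line, 210 mm from the hinge. At rest it is about 307 mm above the table, 36 mm beyond the hinge on the side away from the die. The lever is a steel bar 18 mm wide, 14 mm thick.
- lever (a joint): Lever angle in rad: 0 standing open (10 degrees past upright, at its stop), 1.75 horizontal. A return spring brings it back to 0 when let go (1 to 3 N at the handle, damped). At the handle about 7 N in all keeps the bush sliding in; once the shoulder has landed the force rises by about 1.6 N per mm of handle travel, to about 20 N where the die meets its stop.
- nose: Round steel nose, 16 mm in diameter, under the lever 120 mm from the hinge; it presses the bush. It is a set screw whose length differs by up to 16 mm from time to time and is not measured (tip 26 to 42 mm below the line from hinge to handle), so the lever angle at which the bush lands is not known beforehand (1.6 to 1.82 rad). Its origin is at the hinge.
- sleeve: Bystander: plain bronze sleeve, 28 mm in diameter, 32 mm tall, standing. Origin at the centre of its underside.
- dowel: Bystander: steel dowel pin lying flat, 14 mm thick, 45 mm long.
- switch: Bystander: silver rocker switch, 20 x 32 x 17 mm.
- driver: Bystander: screwdriver lying on the table.

How it is judged:
On the way, in this order (a step that is already met when the one before it is completed fails the run):
1. the bush stands upright, let go, in the mouth of the bore (within 3 mm of its axis, shoulder still 8 to 15 mm above the die), the lever not yet on it (horizontal distance between bush_center and bore_mouth below 0.003 m and z of bush_center in the frame of bore_mouth between 0.003 and 0.01 m and angle between bush's own z axis and vertical below 0.15 rad and contact force between each of the fingers, nose and bush below 0.05 N), for 0.2 s.
2. under the lever's nose the shoulder comes down to within 1.5 mm of the die's face (z of bush_center in the frame of bore_mouth below -0.0035 m and horizontal distance between bush_center and bore_mouth below 0.003 m and contact force between nose and bush above 2 N), for 0.1 s.
At the end, for the whole second after the job is handed in: The bush is in the bore (axis within 3 mm, upright within 3.5 degrees), its shoulder within 1.5 mm of the die's face, at rest; the lever has sprung back open (below 0.3 rad) and the die has risen again (sunk less than 1 mm) (z of bush_center in the frame of bore_mouth between -0.0075 and -0.0035 m and horizontal distance between bush_center and bore_mouth below 0.003 m and angle between the z axis of bush and the z axis of bore_mouth, either way round below 0.06 rad and value of joint lever below 0.3 rad and value of joint nest below 0.001 m and linear speed of bush below 0.01 m/s); the robot touches nothing.
It fails at once if the sprung die is driven down to its stop (sunk more than 5.5 mm) (value of joint nest above 0.0055 m).
It fails at once if the bush is pushed in with the fingers instead of the lever (touched by the fingers with more than 3 N while the shoulder is less than 7 mm above the die) (contact force between the fingers and bush above 3 N and z of bush_center in the frame of bore_mouth below 0.002 m and horizontal distance between bush_center and bore_mouth below 0.006 m).
It fails at once if a bystander (sleeve, dowel, switch, screwdriver) is shifted by more than 20 mm (distance of any of sleeve, dowel, switch, driver from where it was at the start of the episode above 0.02 m).
It also fails if it takes over 72 s, if anything falls off the work surface, if the arm or the gripper's body presses on something with over 40 N, if the wrist force passes 120 N, or if a joint passes its speed limit or range.

ROBOT

A 6-joint arm with a two-finger parallel gripper is mounted at the origin on the work surface. World frame = base frame: x ahead of the robot, y to its left, z up, the work surface at z = 0. Lengths are in m, angles in rad, forces in N, time in s.
With the tool pointing down it reaches from about 0.3 to 0.95 m from the base axis. Payload 3.1 kg.
Tool frame: the origin (TCP) lies at the very end of the fingers, on their centre line; the grasp point (between the pads) lies 19 mm behind it (env.pinch_z is the y of the grasp point in the tool frame, in m); y points along the fingers, x is the direction in which the jaws open and shut, and the axes are right-handed (so a half turn about y gives the same grasp; the last joint's range is limited). The gripper opens to 85 mm and grips with 20 to 120 N. Pads are 22 mm wide; open, the fingers measure 114 mm over their backs; the gripper's body (76 mm by 85 mm) begins 54 mm behind the grasp point. The pads swing forward as they close: fully open they stand 13 mm farther back than shut.
Start: joints at [1.035, 0.308, 1.634, -0, 1.2, -0.07], TCP at [0.281, 0.558, 0.198] pointing down, gripper open.
Joint ranges: [-3.06, 3.06], [-0.79, 1.96], [0.05, 2.63], [-1.19, 4.34], [0.05, 2.64], [-2.94, 2.94]. Speed limits (rad/s): [2.79, 2.79, 3.14, 3.14, 3.14, 3.14].

INTERFACE

Orientations are given as [roll, pitch, yaw] about the fixed x, y, z axes, in that order (R = Rz(yaw) Ry(pitch) Rx(roll)).
In Python, from workcell import env gives the robot as it stands. The module is installed in compiled form; this text tells all that it offers.
- The arm moves only by the shell command python3 -m inch 'ROWS' [OPENING]. ROWS is JSON, a list of rows, each a list of 2 entries, a list of its own where there are three numbers: the shift along the tool's x, y, z in mm, then the turn about the tool's y in degrees. In form: [[[tx, ty, tz], yaw], ...]. A call has 1 to 12 rows; each row shifts and turns the commanded pose from where the row before left it, along the tool's axes as they then stand; what a row does not reach is not made up. A row lasts 1/10 s, in which the tool goes at most 50 mm and 8.59 degrees, less where a joint would pass 70% of its speed; a pose out of reach is approached as far as the arm can. A call with a gripper value outside its range is refused whole. OPENING is the opening, from -1 (shut) to 1 (fully open), so that 0 is half open, set as the call begins (- or left out, the last holds). The fingers move at their own pace and stop on an object; the grip force is fixed at half the most. Time passes only in rows, so rows that do not move let the fingers close. It gives the time, the measured TCP pose, the force and the opening at its end, in the units of the state.
- env.get_state(): the state, without advancing time (a new reading comes with each control period).
- env.read_camera(name): name is "side" or "top"; returns a dict with "frame" (400x640x3 uint8, blue, green, red), "z_map" (400x640 float32, m along the optical axis (not along the pixel's ray), 0 where there is no reading), "fx", "fy", "cx", "cy" (pixels), "extrinsics" (4x4, takes a point from camera to world coordinates). Camera axes: x right, y down, z forward; pixel columns grow to the right and rows downward; lengths in m; the calibration is good to about 2 mm. A picture is of the moment at which its call begins.
- env.sign_off(): hands the job in, once; it reports no verdict.
The state is a dict: "time_s": time; "q": joint angles; "qvel": joint speeds; "effort": joint torques, N m; "eef_pos": TCP position; "ee_rot": TCP orientation; "force": force on the tool from outside, world axes, zero at the start; "wrist_torque": the same for the moment, N m; "finger_gap": finger opening in m.
Only numpy, scipy, OpenCV 4.12 (cv2) and the standard library are available. Lean on these libraries where they do the work, as an engineer would, in place of code of your own. Each camera call takes 0.05 s, during which the arm holds its last target.

## Working session

There is one attempt and no reset: what is moved stays moved. The work goes in short steps, Python scripts to look and compute and a shell command to move; the robot and the scene stay as the last step left them, time stands still between calls to the robot, and variables do not carry over. Pictures are saved under pics/ and viewed, and the job is handed in when it is done.

```bash
mkdir -p pics; cat > h.py <<'E'
import numpy as np, cv2
from workcell import env
def shot(n,f):
    c=env.read_camera(n); cv2.imwrite('pics/'+f,c['frame']); np.savez('pics/'+f[:-4]+'.npz',**c); return c
def ray(c,u,v,z):
    E=c['extrinsics'];d=E[:3,:3]@np.array([(u-c['cx'])/c['fx'],(v-c['cy'])/c['fy'],1]);o=E[:3,3]
    return o+d*(z-o[2])/d[2]
def cloud(c):
    v,u=np.mgrid[:400,:640];Z=c['z_map'];P=np.stack([(u-c['cx'])/c['fx']*Z,(v-c['cy'])/c['fy']*Z,Z],-1)
    W=P@c['extrinsics'][:3,:3].T+c['extrinsics'][:3,3]; W[Z==0]=np.nan; return W
E
python3 - <<'E'
from h import *
for n in('top','side'):
    c=shot(n,n+'1.png'); print(n,c['fx'],c['cx'],c['cy'],c['extrinsics'].round(3).tolist())
print(env.get_state(), env.pinch_z)
E
```

```text
top 380.3005476649895 313.96357619030164 200.69769689704546 [[-0.007, -0.992, 0.13, 0.404], [-1.0, 0.004, -0.028, 0.051], [0.027, -0.13, -0.991, 1.116], [0.0, 0.0, 0.0, 1.0]]
side 482.5914701080424 322.53394209145193 201.43090656998413 [[-0.987, -0.124, 0.104, 0.408], [-0.161, 0.696, -0.7, 0.864], [0.015, -0.707, -0.707, 1.012], [0.0, 0.0, 0.0, 1.0]]
{'time_s': 0.1, 'q': array([ 1.03532243e+00,  3.08942589e-01,  1.63506770e+00,  3.08699765e-05,
        1.19971577e+00, -6.97150762e-02]), 'qvel': array([-0.0007591 , -0.00167177, -0.0024357 ,  0.00089826,  0.00088781,
       -0.00014855]), 'effort': array([-7.96174500e-04, -4.16409838e+01, -2.77644628e+01, -1.11421441e-04,
        4.11078916e-03, -1.03465891e-05]), 'eef_pos': array([0.28028925, 0.55770138, 0.19694262]), 'ee_rot': array([-1.57061904,  0.00212622,  1.10502647]), 'force': array([-0.23325766,  0.39662297, -0.91400919]), 'wrist_torque': array([-0.07585881, -0.0419201 ,  0.0402085 ]), 'finger_gap': 0.08547462642982676} -0.0187
```

View pics/top1.png

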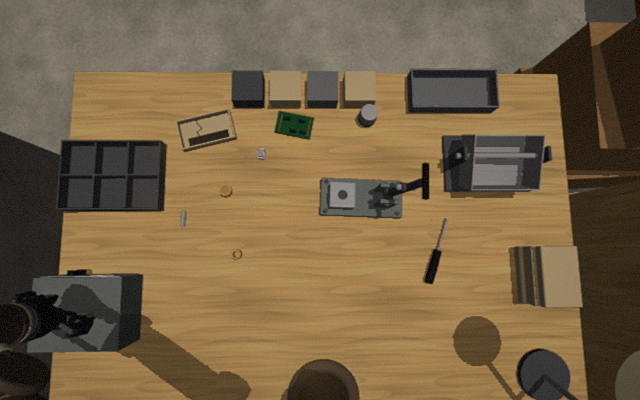

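View pics/side1.png

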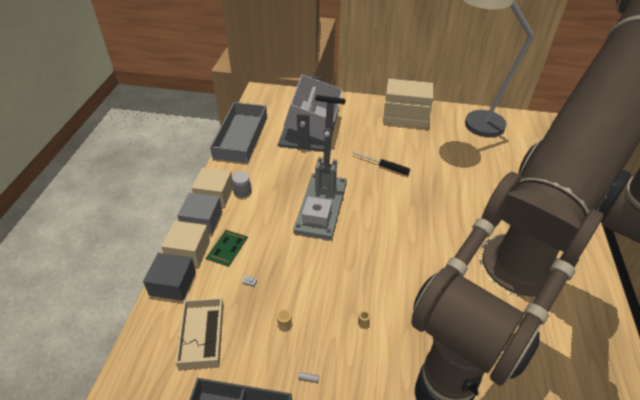

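The top view shows the bush at (225,191), the open sleeve at (237,254), the die at (342,195) and the handle at (425,181). I'll measure these next.

```bash
cat > m.py <<'E'
from h import *
T=np.load('pics/top1.npz');S=np.load('pics/side1.npz')
def comp(c,mask,box,n=1):
    m=np.zeros(mask.shape,np.uint8);u0,v0,u1,v1=box;m[v0:v1,u0:u1]=mask[v0:v1,u0:u1]
    k,l,s,ce=cv2.connectedComponentsWithStats(m);i=1+np.argmax(s[1:,4]);return s[i],ce[i],l==i
for nm,c,boxb,boxs in(('top',T,(205,175,245,205),(225,240,250,268)),('side',S,(270,300,300,335),(350,303,378,335))):
    W=cloud(c);hsv=cv2.cvtColor(c['frame'],cv2.COLOR_BGR2HSV)
    for lab,b in(('bush',boxb),('sleeve',boxs)):
        z=W[...,2]
        s,ce,l=comp(c,(z>0.02),b);p=W[l];print(nm,lab,s,ce.round(1),'z',np.nanpercentile(p[:,2],[5,50,95]).round(4))
        t=p[p[:,2]>np.nanpercentile(p[:,2],95)-.006]; print('  top mid',((t.min(0)+t.max(0))/2).round(4),'ext',(t.max(0)-t.min(0)).round(4),'mean',t.mean(0).round(4))
    
W=cloud(T);z=W[...,2]
s,ce,l=comp(T,(z>0.052)&(z<0.068),(315,170,372,222));p=W[l];print('die',s,ce,p.mean(0).round(4))
cn=cv2.findContours(l.astype(np.uint8),0,1)[0][0];print(cv2.minAreaRect(cn));print([ray(T,*q,0.06).round(4).tolist() for q in cv2.boxPoints(cv2.minAreaRect(cn))])
W2=cloud(S);z2=W2[...,2]
print('side die px z',np.nanmedian(z2[205:215,305:312]))
for nm,c,b in(('top',T,(405,150,445,210)),('side',S,(300,85,350,110))):
    W=cloud(c);s,ce,l=comp(c,(c['frame'].max(2)<45)&(W[...,2]>0.26),b);p=W[l];print(nm,'handle',s,ce,np.median(p,0).round(4),p.min(0).round(3),p.max(0).round(3))
E
python3 m.py
python3 - <<'E'
from h import *
T=np.load('pics/top1.npz');S=np.load('pics/side1.npz')
a=cv2.resize(T['frame'][165:230,310:440],None,fx=6,fy=6,interpolation=2)
b=cv2.resize(S['frame'][85:240,280:360],None,fx=5,fy=5,interpolation=2)[:390]
cv2.imwrite('pics/z1.png',a);b=cv2.resize(S['frame'][85:240,280:360],None,fx=3.8,fy=3.8);cv2.imwrite('pics/z2.png',b)
E
```

```text
top bush [218 183  14  13 129] [224.5 189.3] z [0.0303 0.0341 0.0372]
  top mid [0.5799 0.2784 0.0349] ext [0.0353 0.0349 0.0072] mean [0.5798 0.2774 0.0344]
top sleeve [231 249  10  10  56] [235.3 253.8] z [0.023  0.0305 0.0339]
  top mid [0.397  0.2439 0.0318] ext [0.0251 0.0232 0.0059] mean [0.3961 0.2438 0.0313]
side bush [277 309  15  16 193] [283.8 316.4] z [0.0249 0.0333 0.0372]
  top mid [0.5797 0.2792 0.0356] ext [0.0332 0.0348 0.0088] mean [0.5799 0.2796 0.0342]
side sleeve [358 310  13  13 101] [364.  316.2] z [0.0214 0.029  0.0335]
  top mid [0.3953 0.246  0.0314] ext [0.0262 0.0292 0.0073] mean [0.3958 0.2461 0.031 ]
die [329 182  26  26 580] [341.62413793 194.23103448] [ 0.5603 -0.0563  0.0598]
((341.6645812988281, 194.20823669433594), (24.91887092590332, 24.81899642944336), 2.862405300140381)
[[0.527, -0.0192, 0.06], [0.5975, -0.0236, 0.06], [0.5938, -0.094, 0.06], [0.5232, -0.089, 0.06]]
side die px z 0.05973367951971231
top handle [412 164  17  35 285] [423.25263158 181.73684211] [ 0.5503 -0.2101  0.3129] [ 0.514 -0.221  0.261] [ 0.589 -0.198  0.318]
side handle [316  96  28   8 115] [329.32173913  99.59130435] [ 0.5529 -0.2061  0.3103] [ 0.518 -0.214  0.298] [ 0.59  -0.2    0.316]
```

View pics/z1.png

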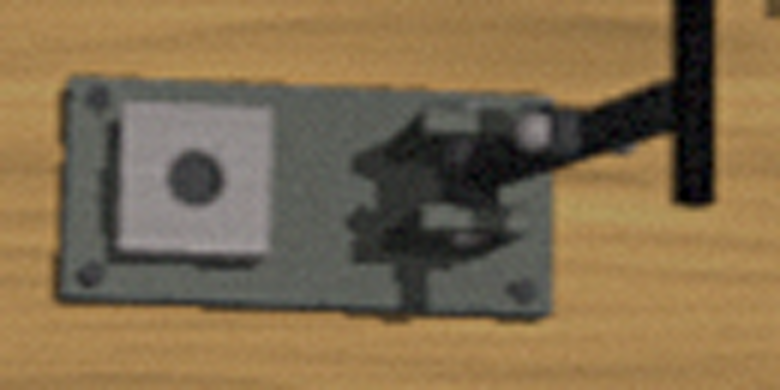

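View pics/z2.png

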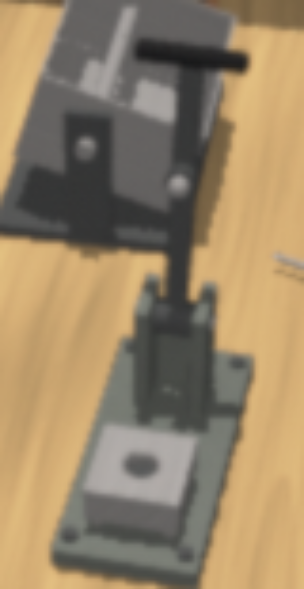

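```bash
cat > m2.py <<'E'
from h import *
T=np.load('pics/top1.npz');S=np.load('pics/side1.npz')
for nm,c,b in(('top',T,(332,186,352,204)),('side',S,(308,200,327,215))):
    g=c['frame'].max(2).astype(int);m=np.zeros(g.shape,np.uint8);u0,v0,u1,v1=b
    thr=(np.percentile(g[v0:v1,u0:u1],80)+g[v0:v1,u0:u1].min())/2
    m[v0:v1,u0:u1]=g[v0:v1,u0:u1]<thr
    k,l,s,ce=cv2.connectedComponentsWithStats(m)
    cx=[(abs(ce[i]-np.array([(u0+u1)/2,(v0+v1)/2])).sum(),i) for i in range(1,k) if s[i,4]>15]; i=min(cx)[1]
    print(nm,thr,s[i],ce[i],ray(c,*ce[i],0.06).round(4))
W=cloud(T).reshape(-1,3);W2=cloud(S).reshape(-1,3)
for A in(W,W2):
  for y0 in np.arange(-.36,-.2,.02):
    q=A[(A[:,1]>y0)&(A[:,1]<y0+.02)&(A[:,0]>.44)&(A[:,0]<.66)];print(round(y0,2),np.nanmax(q[:,2]).round(3),end=' | ')
  print()
E
python3 m2.py
```

```text
top 96.0 [338 190   9   9  64] [342.171875 194.25    ] [ 0.5601 -0.0579  0.06  ]
side 132.0 [313 205   9   6  42] [316.80952381 207.21428571] [ 0.5596 -0.0542  0.06  ]
-0.36 0.02 | -0.34 0.007 | -0.32 0.006 | -0.3 0.007 | -0.28 0.006 | -0.26 0.006 | -0.24 0.313 | -0.22 0.318 | 
-0.36 0.018 | -0.34 0.008 | -0.32 0.006 | -0.3 0.005 | -0.28 0.005 | -0.26 0.006 | -0.24 0.311 | -0.22 0.317 |
```

```bash
python3 -m inch '[[[0,0,0],-8.5],[[0,0,0],-8.5],[[0,0,0],-6.6],[[0,0,0],0]]' 0.2; python3 -c "
from workcell import env;print(env.get_state())"
```

```text
time_s: 0.5
eef_pos: [0.2805, 0.558, 0.1974]
ee_rot: [-1.57, 0.001, 1.517]
force: [0.4, 0.3, -0.4]
finger_gap: 0.0513
{'time_s': 0.5, 'q': array([ 1.03531781e+00,  3.08600172e-01,  1.63460120e+00, -8.32366665e-06,
        1.19968011e+00, -4.81365249e-01]), 'qvel': array([-7.63389806e-05,  2.67749326e-04, -2.95874212e-03,  1.07817861e-03,
       -6.16823562e-04,  8.41425398e-02]), 'effort': array([ 2.64429706e-03, -4.15926898e+01, -2.77398473e+01, -1.68250161e-03,
        2.78864653e-03, -4.22459207e-01]), 'eef_pos': array([0.2804669 , 0.55797009, 0.19737811]), 'ee_rot': array([-1.57020648e+00,  1.14596558e-03,  1.51668642e+00]), 'force': array([ 0.35078579,  0.33379833, -0.35636356]), 'wrist_torque': array([ 0.01835901, -0.01763815, -0.03190063]), 'finger_gap': 0.05132486294659525}
```

```bash
python3 -m inch '[[[-26.2,0,-31.4],0],[[-26.2,0,-31.4],0],[[-26.2,0,-31.4],0],[[-26.2,0,-31.4],0],[[-26.2,0,-31.4],0],[[-26.2,0,-31.4],0],[[-26.2,0,-31.4],0],[[-26.2,0,-31.4],0],[[-26.2,0,-31.4],0],[[-26.2,0,-31.4],0],[[0,0,0],0],[[0,0,0],0]]'
```

```text
time_s: 1.7
eef_pos: [0.5803, 0.279, 0.1975]
ee_rot: [-1.569, 0.0, 1.513]
force: [-0.6, -0.8, 1.1]
finger_gap: 0.0511
```

```bash
python3 -m inch '[[[0,40,0],0],[[0,40,0],0],[[0,40,0],0],[[0,20,0],0],[[0,14,0],0],[[0,14,0],0],[[0,8,0],0],[[0,4,0],0],[[0,4,0],0],[[0,0,0],0],[[0,0,0],0]]'; python3 -c "
from h import *
c=shot('side','s2.png');cv2.imwrite('pics/s2z.png',cv2.resize(c['frame'][220:360,200:380],None,fx=4,fy=4,interpolation=2))"
```

```text
time_s: 2.8
eef_pos: [0.5808, 0.28, 0.0148]
ee_rot: [-1.572, -0.001, 1.517]
force: [-0.3, 0.3, 0.5]
finger_gap: 0.0512
```

View pics/s2z.png

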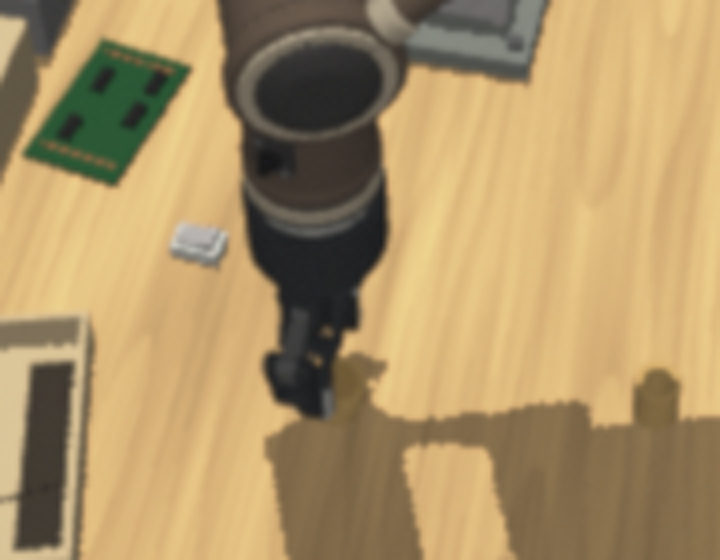

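The side view shows the front finger at about (275,318) with the bush between the jaws. I'll close the gripper.

```bash
python3 -m inch '[[[0,0,0],0],[[0,0,0],0],[[0,0,0],0],[[0,0,0],0],[[0,0,0],0],[[0,0,0],0],[[0,0,0],0],[[0,0,0],0]]' -1;python3 -m inch '[[[0,-10,0],0],[[0,-20,0],0],[[0,-20,0],0],[[0,-40,0],0],[[0,-40,0],0],[[0,0,0],0],[[0,0,0],0],[[0,0,0],0]]'; python3 -c "
from h import *
c=shot('side','s3.png');cv2.imwrite('pics/s3z.png',cv2.resize(c['frame'][170:330,200:380],None,fx=3.7,fy=3.7,interpolation=2))"
```

```text
time_s: 3.65
eef_pos: [0.5801, 0.2799, 0.014]
ee_rot: [-1.571, 0.0, 1.517]
force: [-1.0, 1.4, -0.4]
finger_gap: 0.0002
time_s: 4.45
eef_pos: [0.5792, 0.2795, 0.1433]
ee_rot: [-1.569, 0.001, 1.517]
force: [0.0, -0.4, -0.6]
finger_gap: -0.0001
```

View pics/s3z.png

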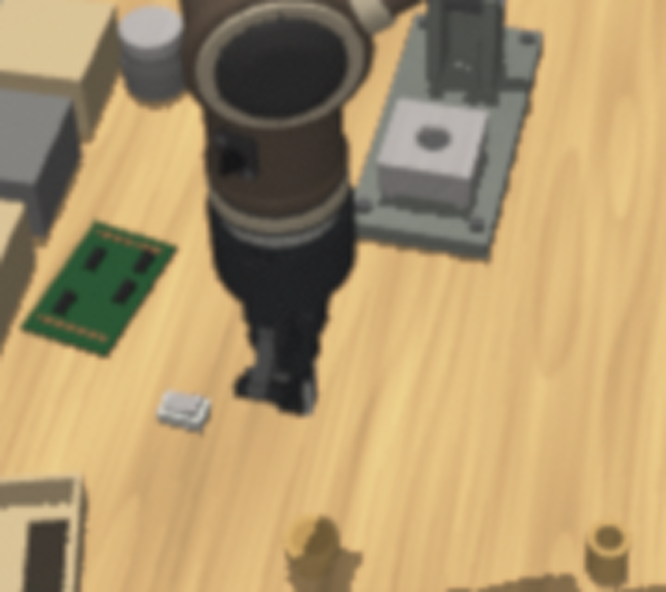

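It missed: the gap is 0 and the bush is still upright on the table. I'll compare the fingertip's image position with the reported TCP and re-measure the bush.

```bash
python3 - <<'E'
from h import *
s=env.get_state();p=s['eef_pos']
for n in('side','top'):
    c=shot(n,n+'4.png');q=np.linalg.inv(c['extrinsics'])@np.append(p,1);u,v=c['fx']*q[0]/q[2]+c['cx'],c['fy']*q[1]/q[2]+c['cy'];print(n,'TCP px',u,v)
    W=cloud(c);z=W[...,2];m=((z>.022)&(z<.05)&(abs(W[...,0]-.58)<.05)&(abs(W[...,1]-.28)<.05));P=W[m];P=P[P[:,2]>.028]
    if len(P): print(len(P),P.min(0),P.max(0),P.mean(0))
    if n=='side':
        f=c['frame'].copy();cv2.circle(f,(int(u),int(v)),3,(0,0,255),1);cv2.imwrite('pics/s4z.png',cv2.resize(f[230:340,230:330],None,fx=5,fy=5))
        F=W[(z>.135)&(z<.165)&(abs(W[...,0]-.58)<.08)&(abs(W[...,1]-.28)<.08)];print('finger',F.min(0),F.max(0),F.mean(0))
E
```

```text
side TCP px 282.08768119291204 288.1984630833544
175 [0.5627471  0.26053007 0.02811484] [0.59664515 0.2982136  0.03885477] [0.5797005  0.28022434 0.03335892]Traceback (most recent call last):
  File "<stdin>", line 9, in <module>
    return umr_minimum(a, axis, None, out, keepdims, initial, where)
ValueError: zero-size array to reduction operation minimum which has no identity
```

View pics/s4z.png

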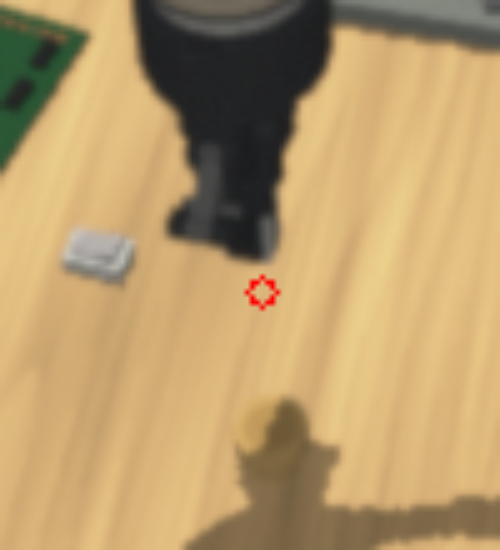

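```bash
python3 - <<'E'
from h import *
c=np.load('pics/side4.npz');W=cloud(c)
for v in range(256,286,3):
    print(v,[tuple((1000*W[v,u]).round(0)) if np.isfinite(W[v,u,0]) else None for u in range(262,288,4)])
cv2.imwrite('pics/s5z.png',cv2.resize(c['frame'][230:300,240:310],None,fx=8,fy=8,interpolation=2)*1)
f=c['frame'][230:300,240:310].astype(float);cv2.imwrite('pics/s5z.png',cv2.resize(np.clip(f*3,0,255).astype(np.uint8),None,fx=8,fy=8,interpolation=2))
E
```

```text
256 [(np.float64(682.0), np.float64(91.0), np.float64(-2.0)), (np.float64(601.0), np.float64(297.0), np.float64(271.0)), (np.float64(586.0), np.float64(317.0), np.float64(298.0)), (np.float64(578.0), np.float64(318.0), np.float64(302.0)), (np.float64(572.0), np.float64(312.0), np.float64(295.0)), (np.float64(568.0), np.float64(299.0), np.float64(280.0)), (np.float64(563.0), np.float64(290.0), np.float64(270.0))]
259 [(np.float64(680.0), np.float64(102.0), np.float64(-1.0)), (np.float64(669.0), np.float64(101.0), np.float64(0.0)), (np.float64(588.0), np.float64(315.0), np.float64(286.0)), (np.float64(578.0), np.float64(319.0), np.float64(294.0)), (np.float64(572.0), np.float64(314.0), np.float64(288.0)), (np.float64(569.0), np.float64(298.0), np.float64(269.0)), (np.float64(567.0), np.float64(276.0), np.float64(241.0))]
262 [(np.float64(678.0), np.float64(109.0), np.float64(-4.0)), (np.float64(666.0), np.float64(111.0), np.float64(1.0)), (np.float64(587.0), np.float64(320.0), np.float64(283.0)), (np.float64(578.0), np.float64(323.0), np.float64(289.0)), (np.float64(572.0), np.float64(
[... 2340 characters left out ...]
(np.float64(643.0), np.float64(165.0), np.float64(0.0)), (np.float64(633.0), np.float64(160.0), np.float64(-3.0)), (np.float64(582.0), np.float64(292.0), np.float64(189.0)), (np.float64(575.0), np.float64(288.0), np.float64(185.0)), (np.float64(603.0), np.float64(157.0), np.float64(-1.0))]
283 [(np.float64(661.0), np.float64(175.0), np.float64(-2.0)), (np.float64(651.0), np.float64(174.0), np.float64(-2.0)), (np.float64(641.0), np.float64(170.0), np.float64(-4.0)), (np.float64(631.0), np.float64(169.0), np.float64(-4.0)), (np.float64(621.0), np.float64(169.0), np.float64(-1.0)), (np.float64(610.0), np.float64(170.0), np.float64(2.0)), (np.float64(601.0), np.float64(166.0), np.float64(-0.0))]
```

View pics/s5z.png

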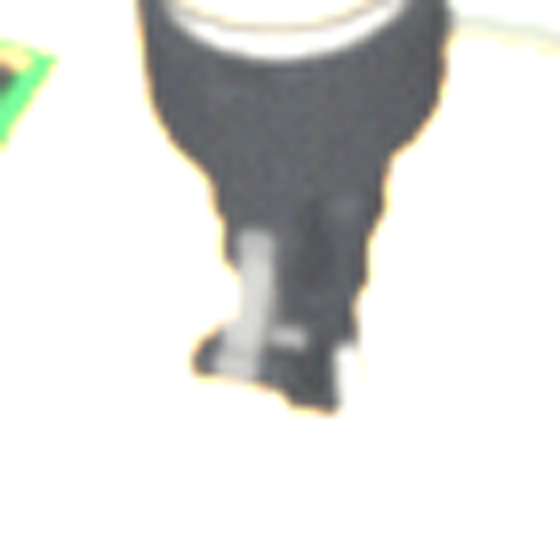

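```bash
python3 - <<'E'
from h import *
c=shot('top','top5.png');W=cloud(c)
p=env.get_state()['eef_pos'];q=np.linalg.inv(c['extrinsics'])@np.append(p,1);u,v=c['fx']*q[0]/q[2]+c['cx'],c['fy']*q[1]/q[2]+c['cy'];print(u,v)
f=c['frame'].astype(float);cv2.imwrite('pics/t5z.png',cv2.resize(np.clip(f*2,0,255).astype(np.uint8)[130:250,160:290],None,fx=4.5,fy=4.5,interpolation=2))
E
```

```text
214.9891612133717 182.87609267812894
```

View pics/t5z.png

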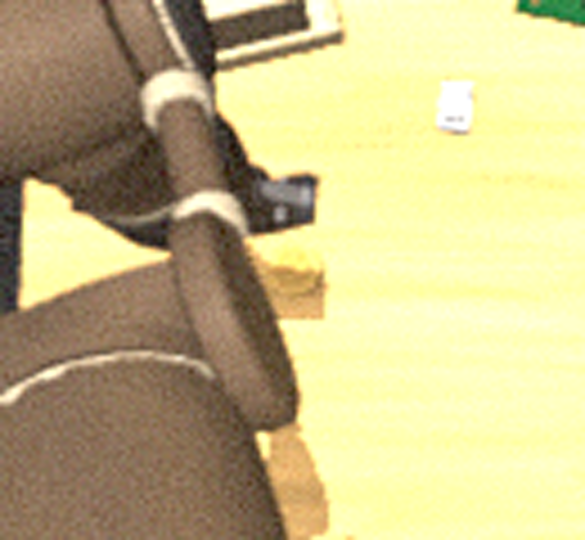

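```bash
python3 - <<'E'
from h import *
c=np.load('pics/s2.npz');W=cloud(c)
for v in range(296,330,2): print(v,[tuple((1000*W[v,u]).round(0).astype(int)) if np.isfinite(W[v,u,0]) else None for u in range(266,294,4)])
f=c['frame'][270:340,240:320].astype(float);cv2.imwrite('pics/s6z.png',cv2.resize(np.clip(f*2.5,0,255).astype(np.uint8),None,fx=8,fy=8,interpolation=2))
E
```

```text
296 [(np.int64(640), np.int64(215), np.int64(3)), (np.int64(596), np.int64(314), np.int64(160)), (np.int64(586), np.int64(317), np.int64(167)), (np.int64(578), np.int64(318), np.int64(169)), (np.int64(573), np.int64(303), np.int64(148)), (np.int64(565), np.int64(303), np.int64(151)), (np.int64(582), np.int64(204), np.int64(2))]
298 [(np.int64(640), np.int64(217), np.int64(-2)), (np.int64(595), np.int64(319), np.int64(160)), (np.int64(587), np.int64(317), np.int64(158)), (np.int64(578), np.int64(319), np.int64(163)), (np.int64(574), np.int64(303), np.int64(141)), (np.int64(567), np.int64(296), np.int64(132)), (np.int64(581), np.int64(208), np.int64(0))]
300 [(np.int64(638), np.int64(224), np.int64(0)), (np.int64(595), np.int64(321), np.int64(155)), (np.int64(586), np.int64(322), np.int64(159)), (np.int64(577), np.int64(321), np.int64(159)), (np.int64(573), np.int64(306), np.int64(138)), (np.int64(578), np.int64(258), np.int64(66)), (np.int64(579), np.int64(216), np.int64(3))]
302 [(np.int64(638), np.int64(228), np.int64(-4)), (np.int64(600), np.int64(307), np.int64(125)), (np.int64(58
[... 3708 characters left out ...]
64(10)), (np.int64(567), np.int64(278), np.int64(-2))]
326 [(np.int64(621), np.int64(294), np.int64(-1)), (np.int64(612), np.int64(291), np.int64(-2)), (np.int64(602), np.int64(291), np.int64(1)), (np.int64(593), np.int64(289), np.int64(-1)), (np.int64(583), np.int64(290), np.int64(4)), (np.int64(574), np.int64(288), np.int64(2)), (np.int64(565), np.int64(285), np.int64(1))]
328 [(np.int64(621), np.int64(296), np.int64(-6)), (np.int64(610), np.int64(298), np.int64(1)), (np.int64(601), np.int64(297), np.int64(1)), (np.int64(591), np.int64(296), np.int64(2)), (np.int64(583), np.int64(293), np.int64(-1)), (np.int64(573), np.int64(291), np.int64(-1)), (np.int64(564), np.int64(290), np.int64(0))]
```

View pics/s6z.png

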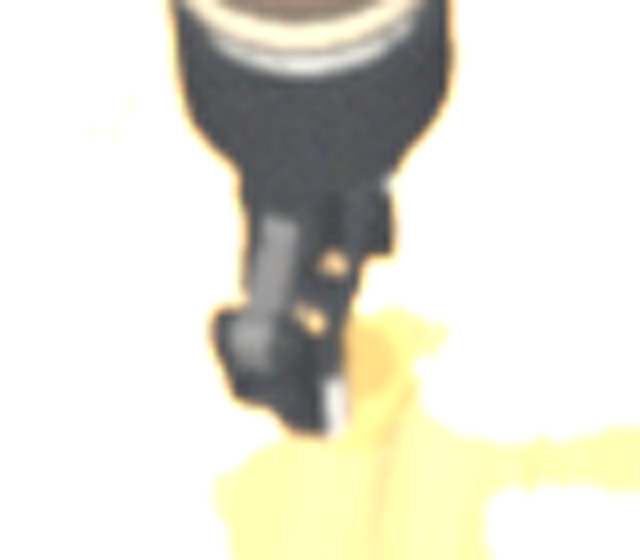

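The depth readings put the real fingertip about 35 mm above the reported TCP: the tip reads z≈0.05 where the TCP reported 0.015. That explains closing over the top of the bush. I'll reopen, descend again, then go lower in small guarded steps with a look at each stage.

```bash
python3 -m inch '[[[0,0,0],0],[[0,0,0],0],[[0,0,0],0],[[0,20,0],0],[[0,30,0],0],[[0,30,0],0],[[0,30,0],0],[[0,20,0],0],[[0,0,0],0],[[0,0,0],0]]' 0.2; python3 -m inch '[[[0,4,0],0],[[0,4,0],0],[[0,0,0],0],[[0,0,0],0]]'; python3 - <<'E'
from h import *
c=shot('side','s7.png');W=cloud(c)
print(env.get_state()['force'])
for v in range(316,344,2): print(v,[tuple((1000*W[v,u]).round(0).tolist()) for u in range(270,290,4)])
f=c['frame'][270:340,240:320].astype(float);cv2.imwrite('pics/s7z.png',cv2.resize(np.clip(f*2.5,0,255).astype(np.uint8),None,fx=8,fy=8,interpolation=2))
E
```

```text
time_s: 5.6
eef_pos: [0.5802, 0.2799, 0.014]
ee_rot: [-1.57, 0.0, 1.517]
force: [0.3, 0.7, 0.4]
finger_gap: 0.0514
time_s: 6.0
eef_pos: [0.5805, 0.28, 0.0066]
ee_rot: [-1.572, -0.0, 1.517]
force: [0.1, -0.4, 0.4]
finger_gap: 0.0512
[-0.89882829  0.58501398  0.07126766]
316 [(589.0, 348.0, 137.0), (580.0, 348.0, 141.0), (574.0, 341.0, 131.0), (573.0, 316.0, 92.0), (574.0, 280.0, 34.0)]
318 [(591.0, 344.0, 124.0), (582.0, 345.0, 128.0), (574.0, 344.0, 128.0), (573.0, 318.0, 87.0), (573.0, 286.0, 35.0)]
320 [(592.0, 342.0, 112.0), (584.0, 342.0, 114.0), (574.0, 344.0, 121.0), (575.0, 313.0, 69.0), (572.0, 290.0, 33.0)]
322 [(594.0, 339.0, 99.0), (586.0, 336.0, 96.0), (574.0, 344.0, 112.0), (575.0, 313.0, 61.0), (571.0, 294.0, 31.0)]
324 [(nan, nan, nan), (592.0, 318.0, 56.0), (576.0, 340.0, 97.0), (576.0, 313.0, 52.0), (573.0, 288.0, 12.0)]
326 [(612.0, 292.0, -1.0), (603.0, 289.0, -4.0), (583.0, 320.0, 53.0), (576.0, 312.0, 42.0), (575.0, 285.0, -2.0)]
328 [(610.0, 297.0, -1.0), (601.0, 295.0, -2.0), (592.0, 293.0, -2.0), (582.0, 294.0, 2.0), (573.0, 292.0, 1.0)]
330 [(609.0, 303.0, 1.0), (600.0, 301.0, -1.0), (591.0, 299.0, -1.0), (582.0, 296.0, -4.0), (572.0, 296.0, -1.0)]
332 [(608.0, 307.0, -2.0), (598.0, 307.0, 1.0), (589.0, 304.0, -1.0), (580.0, 305.0, 2.0), (571.0, 302.0, 0.0)]
334 [(606.0, 314.0, 2.0), (598.0, 309.0, -4.0), (588.0, 312.0, 3.0), (579.0, 307.0, -3.0), (570.0, 307.0, 0.0)]
336 [(605.0, 318.0, 1.0), (596.0, 317.0, 2.0), (587.0, 315.0, 1.0), (578.0, 312.0, -2.0), (569.0, 311.0, -1.0)]
338 [(604.0, 324.0, 2.0), (595.0, 321.0, -1.0), (586.0, 319.0, -1.0), (577.0, 317.0, -3.0), (568.0, 317.0, 0.0)]
340 [(603.0, 327.0, -3.0), (594.0, 327.0, 1.0), (585.0, 324.0, -1.0), (576.0, 322.0, -2.0), (566.0, 322.0, 1.0)]
342 [(602.0, 331.0, -3.0), (592.0, 333.0, 3.0), (584.0, 328.0, -3.0), (575.0, 327.0, -2.0), (566.0, 326.0, -1.0)]
```

View pics/s7z.png

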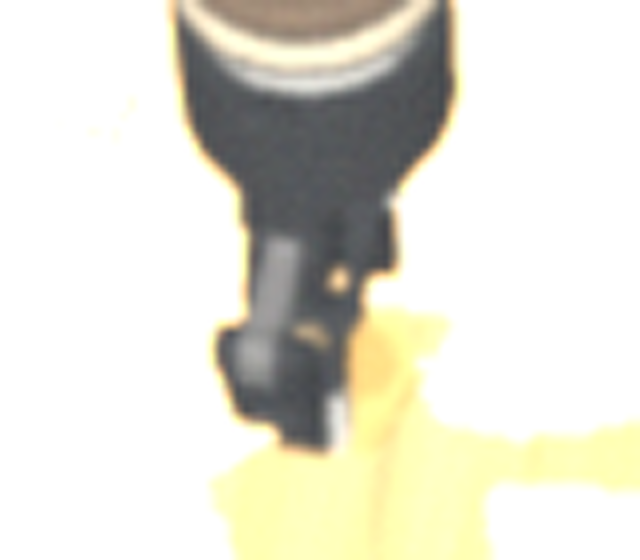

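The lowest finger point reads z≈0.040 at v≈326, with the TCP at 0.0066, so the offset is consistent at about 34 mm. I need about 24 mm more.

```bash
python3 -m inch '[[[0,4,0],0],[[0,4,0],0],[[0,4,0],0],[[0,0,0],0]]'; python3 -m inch '[[[0,4,0],0],[[0,4,0],0],[[0,0,0],0],[[0,0,0],0]]';  python3 - <<'E'
from h import *
c=shot('side','s8.png');W=cloud(c)
for v in range(322,344,2): print(v,[tuple((1000*W[v,u]).round(0).tolist()) for u in range(274,290,4)])
E
```

```text
time_s: 6.45
eef_pos: [0.5792, 0.2795, -0.0071]
ee_rot: [-1.569, 0.001, 1.517]
force: [-0.9, -0.0, -0.2]
finger_gap: 0.0513
time_s: 6.85
eef_pos: [0.58, 0.2798, -0.0142]
ee_rot: [-1.57, 0.0, 1.517]
force: [0.7, -0.4, -0.3]
finger_gap: 0.0511
322 [(582.0, 347.0, 116.0), (574.0, 344.0, 112.0), (574.0, 318.0, 69.0), (571.0, 295.0, 33.0)]
324 [(584.0, 344.0, 102.0), (574.0, 346.0, 108.0), (573.0, 322.0, 68.0), (574.0, 286.0, 8.0)]
326 [(587.0, 334.0, 76.0), (575.0, 343.0, 95.0), (576.0, 313.0, 44.0), (575.0, 285.0, -2.0)]
328 [(587.0, 337.0, 72.0), (577.0, 340.0, 80.0), (576.0, 314.0, 37.0), (573.0, 291.0, -1.0)]
330 [(600.0, 301.0, -1.0), (584.0, 319.0, 35.0), (577.0, 313.0, 26.0), (572.0, 298.0, 2.0)]
332 [(598.0, 307.0, 1.0), (589.0, 304.0, -1.0), (581.0, 302.0, -3.0), (571.0, 300.0, -3.0)]
334 [(598.0, 311.0, -1.0), (588.0, 310.0, 1.0), (579.0, 308.0, -1.0), (570.0, 307.0, -0.0)]
336 [(597.0, 314.0, -5.0), (587.0, 316.0, 2.0), (578.0, 313.0, -0.0), (569.0, 310.0, -3.0)]
338 [(596.0, 319.0, -4.0), (586.0, 319.0, -2.0), (576.0, 320.0, 3.0), (568.0, 315.0, -3.0)]
340 [(593.0, 327.0, 2.0), (585.0, 325.0, -0.0), (576.0, 323.0, 0.0), (567.0, 321.0, -1.0)]
342 [(592.0, 333.0, 3.0), (583.0, 330.0, 1.0), (574.0, 329.0, 2.0), (566.0, 326.0, -1.0)]
```

```bash
python3 -m inch '[[[0,4,0],0],[[0,0,0],0],[[0,0,0],0]]'; python3 -m inch '[[[0,0,0],0],[[0,0,0],0],[[0,0,0],0],[[0,0,0],0],[[0,0,0],0],[[0,0,0],0],[[0,0,0],0],[[0,0,0],0]]' -1
```

```text
time_s: 7.2
eef_pos: [0.58, 0.2798, -0.0181]
ee_rot: [-1.57, 0.0, 1.517]
force: [-0.5, 0.4, 0.3]
finger_gap: 0.0511
time_s: 8.0
eef_pos: [0.5805, 0.28, -0.0175]
ee_rot: [-1.571, -0.0, 1.517]
force: [-0.6, -0.7, 4.7]
finger_gap: 0.0337
```

```bash
python3 -m inch '[[[0,-5,0],0],[[0,-10,0],0],[[0,-20,0],0],[[0,-40,0],0],[[0,-40,0],0],[[0,-30,0],0],[[0,0,0],0],[[0,0,0],0],[[0,0,0],0]]'; python3 - <<'E'
from h import *
c=shot('side','s9.png');W=cloud(c)
for v in range(272,304,2): print(v,[tuple((1000*W[v,u]).round(0).tolist()) for u in range(274,294,4)])
f=c['frame'][240:310,240:320].astype(float);cv2.imwrite('pics/s9z.png',cv2.resize(np.clip(f*1.6,0,255).astype(np.uint8),None,fx=8,fy=8,interpolation=2))
E
```

```text
time_s: 8.9
eef_pos: [0.5782, 0.2791, 0.1247]
ee_rot: [-1.567, 0.002, 1.517]
force: [-0.2, 0.5, -1.9]
finger_gap: 0.0335
272 [(579.0, 326.0, 262.0), (579.0, 300.0, 228.0), (569.0, 305.0, 237.0), (572.0, 263.0, 181.0), (598.0, 129.0, -3.0)]
274 [(579.0, 325.0, 255.0), (577.0, 307.0, 230.0), (569.0, 305.0, 229.0), (573.0, 261.0, 171.0), (596.0, 138.0, 2.0)]
276 [(579.0, 327.0, 251.0), (577.0, 307.0, 224.0), (569.0, 307.0, 227.0), (571.0, 270.0, 176.0), (595.0, 145.0, 2.0)]
278 [(577.0, 336.0, 256.0), (586.0, 278.0, 176.0), (570.0, 304.0, 215.0), (570.0, 275.0, 175.0), (594.0, 149.0, -1.0)]
280 [(575.0, 342.0, 259.0), (578.0, 307.0, 210.0), (570.0, 305.0, 209.0), (568.0, 281.0, 177.0), (561.0, 275.0, 171.0)]
282 [(574.0, 346.0, 258.0), (572.0, 328.0, 233.0), (570.0, 306.0, 205.0), (568.0, 285.0, 176.0), (561.0, 278.0, 168.0)]
284 [(574.0, 347.0, 253.0), (572.0, 328.0, 228.0), (571.0, 303.0, 193.0), (566.0, 291.0, 177.0), (590.0, 168.0, 1.0)]
286 [(577.0, 339.0, 235.0), (572.0, 330.0, 223.0), (571.0, 306.0, 190.0), (566.0, 293.0, 173.0), (589.0, 172.0, -3.0)]
288 [(581.0, 328.0, 212.0), 
[... 184 characters left out ...]
), (587.0, 183.0, -3.0)]
292 [(588.0, 310.0, 170.0), (578.0, 312.0, 176.0), (572.0, 305.0, 167.0), (595.0, 193.0, 1.0), (585.0, 191.0, -1.0)]
294 [(623.0, 203.0, -2.0), (613.0, 204.0, 2.0), (603.0, 201.0, 1.0), (593.0, 199.0, 0.0), (584.0, 197.0, 0.0)]
296 [(621.0, 210.0, 1.0), (612.0, 208.0, 0.0), (602.0, 207.0, 1.0), (592.0, 205.0, 1.0), (583.0, 202.0, -2.0)]
298 [(621.0, 213.0, -4.0), (611.0, 213.0, -1.0), (601.0, 209.0, -4.0), (591.0, 212.0, 2.0), (581.0, 209.0, 0.0)]
300 [(619.0, 222.0, 1.0), (609.0, 221.0, 2.0), (600.0, 216.0, -2.0), (589.0, 217.0, 2.0), (580.0, 214.0, -0.0)]
302 [(617.0, 228.0, 2.0), (608.0, 225.0, -1.0), (599.0, 221.0, -3.0), (588.0, 222.0, 1.0), (579.0, 221.0, 1.0)]
```

View pics/s9z.png

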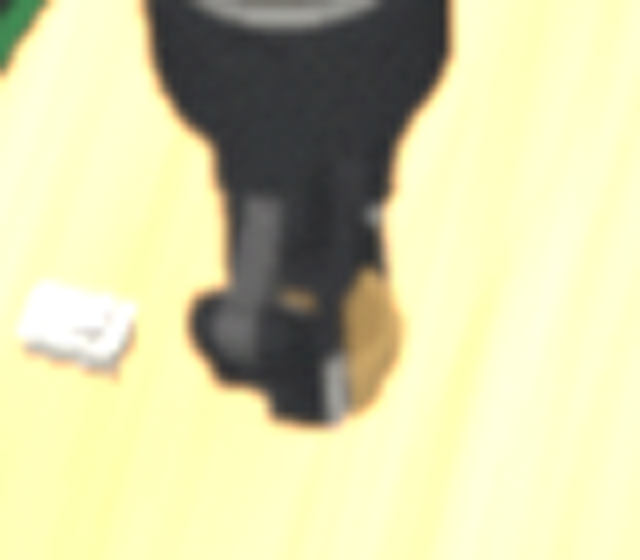

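The bush is held, with its collar visible at about (286,281) and its top at z≈0.176, which matches the 142 mm lift. Next I'll carry it over the die.

```bash
python3 -m inch '[[[-20,0,0],0],[[-40,0,0.2],0],[[-40,0,0.2],0],[[-40,0,0.2],0],[[-40,0,0.2],0],[[-40,0,0.2],0],[[-40,0,0.2],0],[[-40,0,0],0],[[-26,0,0],0],[[-10,0,0],0],[[0,0,0],0],[[0,0,0],0]]'; python3 -m inch '[[[0,20,0],0],[[0,20,0],0],[[0,15,0],0],[[0,10,0],0],[[0,0,0],0],[[0,0,0],0],[[0,0,0],0]]'; python3 - <<'E'
from h import *
for n,b in(('side',(140,230,270,370)),('top',(150,230,290,390))):
    c=shot(n,n+'10.png');f=c['frame'][b[0]:b[1],b[2]:b[3]].astype(float);cv2.imwrite(f'pics/{n}10z.png',cv2.resize(np.clip(f*1.6,0,255).astype(np.uint8),None,fx=6,fy=6,interpolation=2))
print(env.get_state()['eef_pos'])
E
```

```text
time_s: 10.15
eef_pos: [0.5602, -0.055, 0.1264]
ee_rot: [-1.569, -0.001, 1.517]
force: [0.4, 0.2, -1.9]
finger_gap: 0.0333
time_s: 10.85
eef_pos: [0.5619, -0.0556, 0.0631]
ee_rot: [-1.573, 0.0, 1.517]
force: [-0.1, 0.8, -1.9]
finger_gap: 0.0339
[ 0.56184081 -0.0557579   0.06313076]
```

View pics/side10z.png

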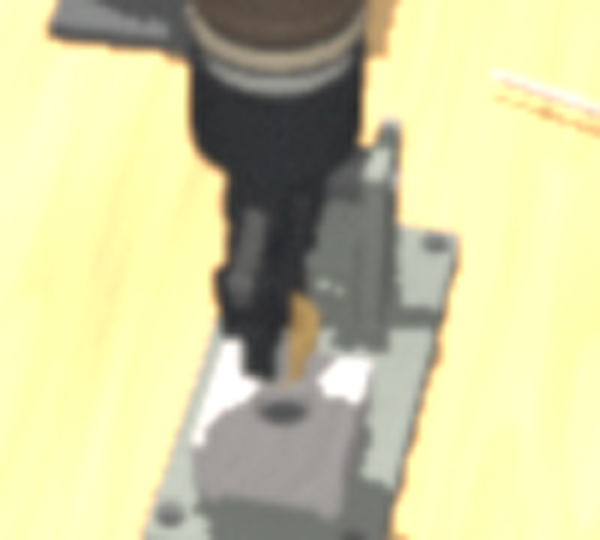

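View pics/top10z.png

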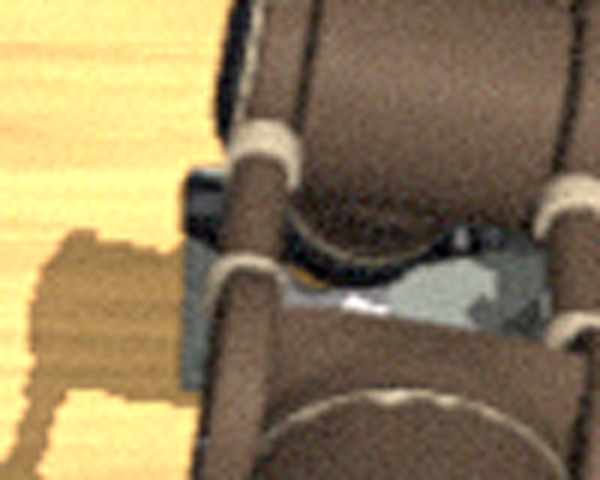

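```bash
python3 - <<'E'
from h import *
c=np.load('pics/side10.npz');W=cloud(c)
def proj(p):
    q=np.linalg.inv(c['extrinsics'])@np.append(p,1);return c['fx']*q[0]/q[2]+c['cx'],c['fy']*q[1]/q[2]+c['cy']
hsv=cv2.cvtColor(c['frame'],cv2.COLOR_BGR2HSV)
m=(hsv[...,1]>90)&(hsv[...,0]>8)&(hsv[...,0]<35)
m[:185]=0;m[206:]=0;m[:,:312]=0;m[:,330:]=0
for v in range(185,206):
    u=np.where(m[v])[0]
    if len(u): print(v,u.min(),u.max(),(W[v,u.max()-2]*1000).round(0),(W[v,u.min()]*1000).round(0))
a=np.linspace(0,6.283,200)
bx,by,fz=.5613,-.0557,.0806
for r,z in((.018,.034),(.018,.022),(.012,.022),(.012,.003)):
    P=np.array([proj((bx+r*np.cos(t),by+r*np.sin(t),fz+z)) for t in a]);i=P[:,0].argmax();print(r,z,'right edge',P[i].round(1),'vrange',P[:,1].min().round(1),P[:,1].max().round(1))
# die square from side cloud
z=W[...,2]
c1=np.load('pics/side1.npz');W1=cloud(c1);z=W1[...,2];m=((z>.054)&(z<.066));m[:,:290]=0;m[:,345:]=0;m[:190]=0;m[232:]=0
k,l,s,ce=cv2.connectedComponentsWithStats(m.astype(np.uint8));i=1+np.argmax(s[1:,4]);p=W1[l==i];print('die side',s[i],p.mean(0),((p.min(0)+p.max(0))/2))
cn=cv2.findContours((l==i).astype(np.uint8),0,1)[0][0]
pts=np.array([ray(c1,*q[0],.06)[:2] for q in cn],np.float32);r=cv2.minAreaRect(pts*1000);print(r)
c2=np.load('pics/top1.npz');W1=cloud(c2);z=W1[...,2];m=((z>.052)&(z<.068));m[:,:315]=0;m[:,372:]=0;m[:170]=0;m[222:]=0
k,l,s,ce=cv2.connectedComponentsWithStats(m.astype(np.uint8));i=1+np.argmax(s[1:,4])
cn=cv2.findContours((l==i).astype(np.uint8),0,1)[0][0]
pts=np.array([ray(c2,*q[0],.06)[:2] for q in cn],np.float32);print('top',cv2.minAreaRect(pts*1000))
E
```

```text
189 319 320 [553. -33. 150.] [557. -70. 115.]
190 318 320 [553. -32. 147.] [553. -32. 147.]
191 318 321 [555. -62. 116.] [554. -36. 140.]
192 318 322 [552. -55. 118.] [553. -32. 140.]
193 318 322 [552. -56. 114.] [552. -24. 144.]
194 318 322 [551. -53. 113.] [556. -50. 115.]
195 318 322 [550. -47. 116.] [556. -48. 113.]
196 318 321 [553. -46. 113.] [554. -41. 117.]
197 319 321 [552. -40. 114.] [552. -40. 114.]
198 319 321 [551. -37. 114.] [551. -37. 114.]
199 319 320 [555. -43. 104.] [552. -40. 107.]
200 319 319 [555. -31. 111.] [551. -38. 105.]
201 319 319 [556. -32. 107.] [553. -49.  91.]
202 319 319 [556. -32. 103.] [553. -50.  85.]
0.018 0.034 right edge [323.1 192.5] vrange 187.9 197.2
0.018 0.022 right edge [323.1 195.7] vrange 191.1 200.4
0.012 0.022 right edge [320.8 195.7] vrange 192.6 198.8
0.012 0.003 right edge [320.8 200.7] vrange 197.6 203.8
die side [302 197  30  23 465] [ 0.55996436 -0.05331464  0.05946539] [ 0.56023744 -0.05500737  0.05968301]
((560.0126953125, -51.32560348510742), (79.28400421142578, 70.5900650024414), 87.43445587158203)
top ((560.4032592773438, -56.3648567199707), (70.23956298828125, 70.661376953125), 86.8786392211914)
```

The collar's right edge is seen at u≈322.5 and predicted at 323.1, so the bush is aligned to within about 1 mm. I'll lower it, watching the force.

```bash
python3 -m inch '[[[0,8,0],0],[[0,6,0],0],[[0,3,0],0],[[0,0,0],0],[[0,0,0],0]]'; python3 -m inch '[[[0,2,0],0],[[0,2,0],0],[[0,0,0],0],[[0,0,0],0]]';python3 -m inch '[[[0,1,0],0],[[0,1,0],0],[[0,0,0],0],[[0,0,0],0]]'
```

```text
time_s: 11.45
eef_pos: [0.5607, -0.0556, 0.0448]
ee_rot: [-1.57, -0.0, 1.517]
force: [0.3, -0.6, -1.3]
finger_gap: 0.0337
time_s: 11.85
eef_pos: [0.5608, -0.0555, 0.041]
ee_rot: [-1.571, -0.0, 1.517]
force: [0.2, -0.2, -1.7]
finger_gap: 0.0336
time_s: 12.25
eef_pos: [0.5608, -0.0558, 0.0391]
ee_rot: [-1.571, 0.0, 1.517]
force: [-0.0, -0.6, -0.6]
finger_gap: 0.034
```

```bash
python3 -m inch '[[[0,1,0],0],[[0,1,0],0],[[0,0,0],0],[[0,0,0],0]]';python3 -m inch '[[[0,1,0],0],[[0,1,0],0],[[0,0,0],0],[[0,0,0],0]]'
```

```text
time_s: 12.65
eef_pos: [0.5607, -0.0558, 0.0369]
ee_rot: [-1.57, 0.0, 1.517]
force: [-1.0, -1.6, -0.8]
finger_gap: 0.0335
time_s: 13.05
eef_pos: [0.5608, -0.0558, 0.035]
ee_rot: [-1.571, 0.0, 1.517]
force: [-1.1, -4.3, -0.3]
finger_gap: 0.0337
```

```bash
python3 -m inch '[[[-0.7,0,0.3],0],[[0,0,0],0],[[0,0,0],0]]';python3 -m inch '[[[0,1,0],0],[[0,0.5,0],0],[[0,0,0],0],[[0,0,0],0]]'
```

```text
time_s: 13.35
eef_pos: [0.5606, -0.0559, 0.035]
ee_rot: [-1.571, -0.001, 1.517]
force: [-0.3, -0.7, -0.9]
finger_gap: 0.0336
time_s: 13.75
eef_pos: [0.5605, -0.056, 0.0334]
ee_rot: [-1.571, -0.0, 1.517]
force: [-0.7, -0.0, -1.3]
finger_gap: 0.0335
```

Well centred, with negligible lateral force and the foot at about 0.051. I'll release with a modest opening.

```bash
python3 -m inch '[[[0,0,0],0],[[0,0,0],0],[[0,0,0],0],[[0,0,0],0],[[0,0,0],0],[[0,0,0],0]]' 0.2; python3 -m inch '[[[0,-5,0],0],[[0,-10,0],0],[[0,-20,0],0],[[0,-30,0],0],[[0,-40,0],0],[[0,-40,0],0],[[0,0,0],0],[[0,0,0],0]]'; python3 - <<'E'
from h import *
for n,b in(('side',(140,240,270,370)),('top',(150,230,290,390))):
    c=shot(n,n+'11.png');f=c['frame'][b[0]:b[1],b[2]:b[3]].astype(float);cv2.imwrite(f'pics/{n}11z.png',cv2.resize(np.clip(f*1.6,0,255).astype(np.uint8),None,fx=6,fy=6,interpolation=2))
    W=cloud(c);P=W[(W[...,2]>.068)&(W[...,2]<.095)&(abs(W[...,0]-.56)<.03)&(abs(W[...,1]+.056)<.03)]
    if len(P): print(n,len(P),P.min(0),P.max(0),np.median(P,0))
E
```

```text
time_s: 14.35
eef_pos: [0.5606, -0.0563, 0.0336]
ee_rot: [-1.571, -0.0, 1.517]
force: [0.3, -0.3, 0.3]
finger_gap: 0.051
time_s: 15.15
eef_pos: [0.5619, -0.0565, 0.1811]
ee_rot: [-1.575, 0.001, 1.517]
force: [-0.9, -0.0, -0.7]
finger_gap: 0.0511
side 130 [ 0.54278808 -0.07592274  0.06961465] [ 0.57709948 -0.03501446  0.08984526] [ 0.55906481 -0.05071713  0.08311283]
top 81 [ 0.54342257 -0.07180564  0.08003894] [ 0.5769955  -0.05170093  0.08872091] [ 0.56021562 -0.06072563  0.08389482]
```

View pics/side11z.png

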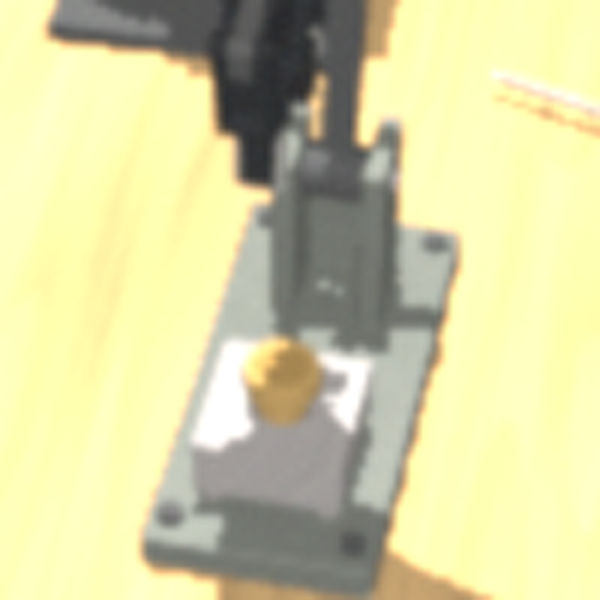

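The bush stands in the bore with its top at z≈0.084, as expected. Now I'll go up and over to the handle, gripping it 28 mm off-centre on the robot side.

```bash
python3 -m inch '[[[0,-36,0],0],[[0,-36,0],0],[[0,-36,0],0],[[0,-36,0],0],[[0,-36,0],0],[[-20,0,3.5],0],[[-36,0,7],0],[[-36,0,7],0],[[-36,0,7],0],[[-26.3,0,3.7],0],[[0,0,0],0],[[0,0,0],0]]'; python3 -m inch '[[[0,0,0],0],[[0,0,0],0]]';  python3 - <<'E'
from h import *
for n,b in(('side',(50,160,260,400)),('top',(120,240,370,510))):
    c=shot(n,n+'12.png');f=c['frame'][b[0]:b[1],b[2]:b[3]].astype(float);cv2.imwrite(f'pics/{n}12z.png',cv2.resize(np.clip(f*2,0,255).astype(np.uint8),None,fx=5,fy=5,interpolation=2))
E
```

```text
time_s: 16.45
eef_pos: [0.5233, -0.2087, 0.3566]
ee_rot: [-1.568, -0.002, 1.515]
force: [0.4, 1.3, 0.6]
finger_gap: 0.0512
time_s: 16.65
eef_pos: [0.5242, -0.2076, 0.358]
ee_rot: [-1.57, -0.001, 1.518]
force: [-0.1, -0.5, -0.0]
finger_gap: 0.0513
```

View pics/side12z.png

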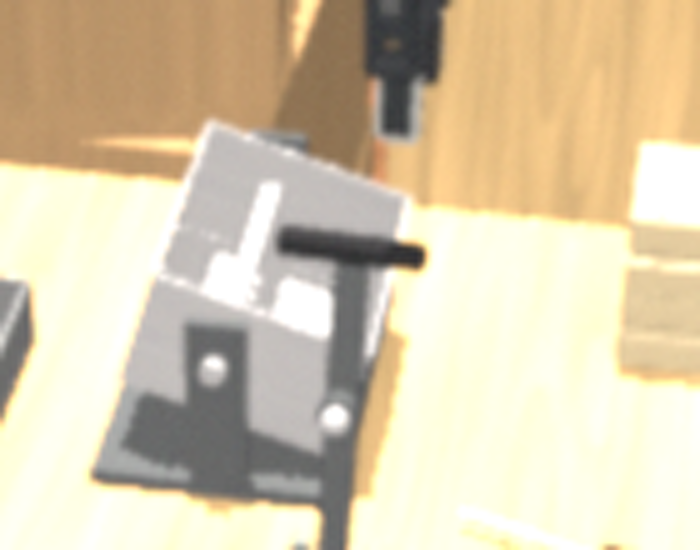

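View pics/top12z.png

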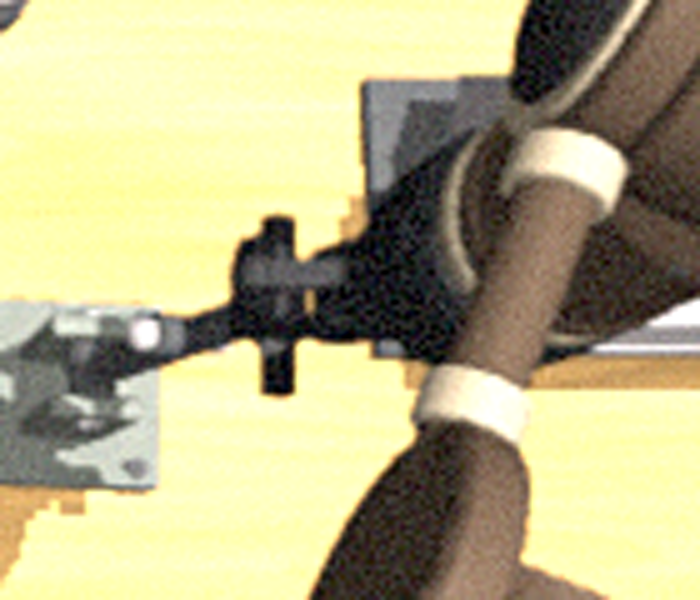

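The side view shows the finger at about u 335–345, between the lever edge (334) and the handle's end (345). I'll lower to straddle the bar.

```bash
python3 -m inch '[[[0,20,0],0],[[0,20,0],0],[[0,20,0],0],[[0,10,0],0],[[0,10,0],0],[[0,10,0],0],[[0,7,0],0],[[0,0,0],0],[[0,0,0],0],[[0,0,0],0]]'; python3 - <<'E'
from h import *
c=shot('side','s13.png');b=(50,160,260,400);f=c['frame'][b[0]:b[1],b[2]:b[3]].astype(float);cv2.imwrite(f'pics/s13z.png',cv2.resize(np.clip(f*2,0,255).astype(np.uint8),None,fx=5,fy=5,interpolation=2))
E
```

```text
time_s: 17.75
eef_pos: [0.5245, -0.2091, 0.2624]
ee_rot: [-1.572, 0.001, 1.517]
force: [-0.1, -0.2, -0.3]
finger_gap: 0.0514
```

View pics/s13z.png

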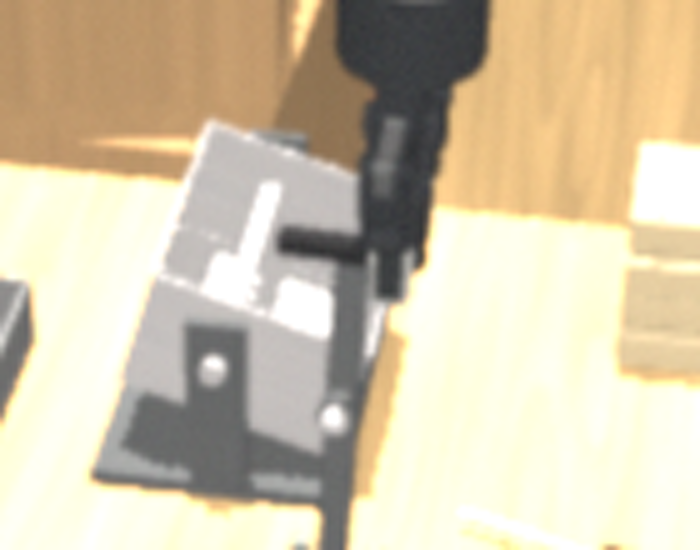

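```bash
python3 -m inch '[[[0,0,0],0],[[0,0,0],0],[[0,0,0],0],[[0,0,0],0],[[0,0,0],0],[[0,0,0],0],[[0,0,0],0],[[0,0,0],0]]' -1; python3 - <<'E'
from h import *
c=shot('side','s14.png');b=(50,160,260,400);f=c['frame'][b[0]:b[1],b[2]:b[3]].astype(float);cv2.imwrite(f'pics/s14z.png',cv2.resize(np.clip(f*2,0,255).astype(np.uint8),None,fx=5,fy=5,interpolation=2))
E
```

```text
time_s: 18.6
eef_pos: [0.5243, -0.2094, 0.2624]
ee_rot: [-1.572, 0.001, 1.517]
force: [-2.3, -3.7, 5.8]
finger_gap: 0.014
```

View pics/s14z.png

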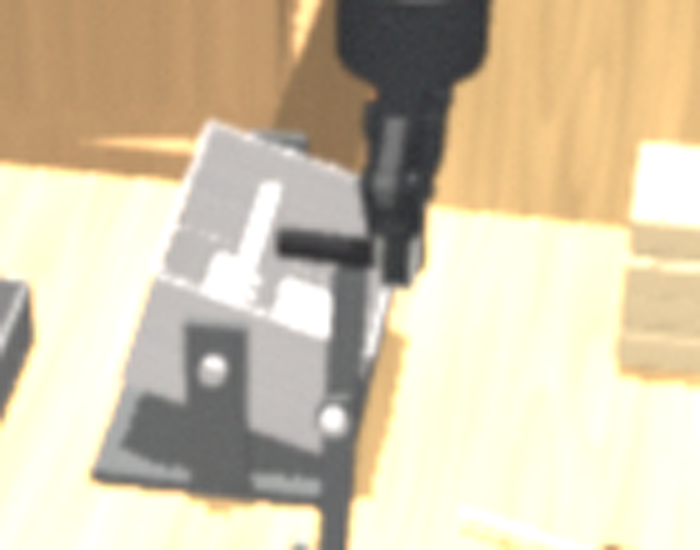

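The bar is gripped: the gap is 14 mm, consistent with the 2 mm under-reading seen on the bush. I'll swing it along the arc in half-steps.

```bash
python3 -m inch '[[[9.1,-1.2,0],0],[[9.1,-1.2,0],0],[[9.15,-0.4,0],0],[[9.15,-0.4,0],0],[[9.15,0.4,0],0],[[9.15,0.4,0],0],[[9.1,1.2,0],0],[[9.1,1.2,0],0],[[0,0,0],0],[[0,0,0],0]]'
```

```text
time_s: 19.65
eef_pos: [0.5278, -0.1355, 0.2627]
ee_rot: [-1.571, 0.0, 1.517]
force: [-3.6, -1.2, 7.4]
finger_gap: 0.0136
```

```bash
python3 -m inch '[[[8.95,2.0,0],0],[[8.95,2.0,0],0],[[8.7,2.8,0],0],[[8.7,2.8,0],0],[[8.5,3.5,0],0],[[8.5,3.5,0],0],[[8.1,4.2,0],0],[[8.1,4.2,0],0],[[0,0,0],0],[[0,0,0],0]]'
```

```text
time_s: 20.65
eef_pos: [0.5311, -0.0662, 0.2356]
ee_rot: [-1.569, -0.002, 1.517]
force: [-2.4, -2.4, 0.7]
finger_gap: 0.0134
```

```bash
python3 -m inch '[[[7.7,4.9,0],0],[[7.7,4.9,0],0],[[7.3,5.6,0],0],[[7.3,5.6,0],0],[[6.8,6.2,0],0],[[6.8,6.2,0],0],[[6.2,6.7,0],0],[[6.2,6.7,0],0],[[0,0,0],0],[[0,0,0],0]]'
```

```text
time_s: 21.65
eef_pos: [0.5335, -0.0121, 0.189]
ee_rot: [-1.568, 0.001, 1.517]
force: [-3.6, -4.3, 0.8]
finger_gap: 0.0137
```

```bash
python3 -m inch '[[[5.6,7.3,0],0],[[5.6,7.3,0],0],[[4.9,7.7,0],0],[[4.9,7.7,0],0],[[4.2,8.1,0],0],[[4.2,8.1,0],0],[[3.5,8.5,0],0],[[3.5,8.5,0],0],[[0,0,0],0],[[0,0,0],0]]'; python3 - <<'E'
from h import *
c=shot('side','s15.png');b=(110,240,260,400);f=c['frame'][b[0]:b[1],b[2]:b[3]].astype(float);cv2.imwrite(f'pics/s15z.png',cv2.resize(np.clip(f*2,0,255).astype(np.uint8),None,fx=4.5,fy=4.5,interpolation=2))
c=shot('top','t15.png');b=(130,260,280,440);f=c['frame'][b[0]:b[1],b[2]:b[3]].astype(float);cv2.imwrite(f'pics/t15z.png',cv2.resize(np.clip(f*2,0,255).astype(np.uint8),None,fx=4.5,fy=4.5,interpolation=2))
E
```

```text
time_s: 22.65
eef_pos: [0.5351, 0.0235, 0.1258]
ee_rot: [-1.567, 0.002, 1.517]
force: [-4.3, -7.1, 1.5]
finger_gap: 0.0135
```

View pics/s15z.png

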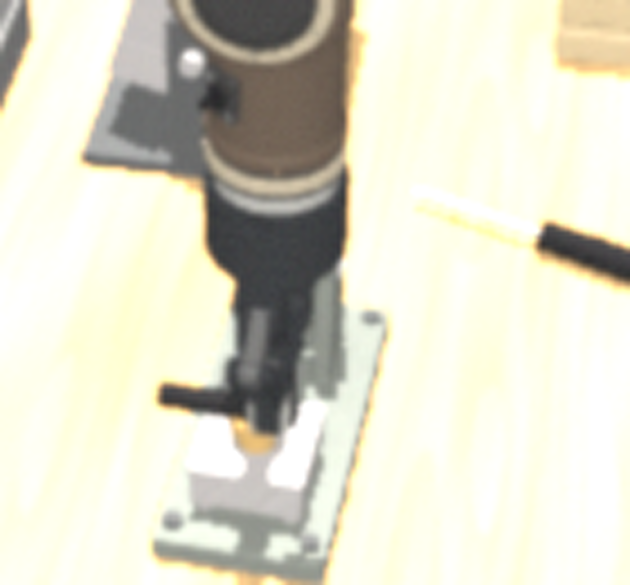

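View pics/t15z.png

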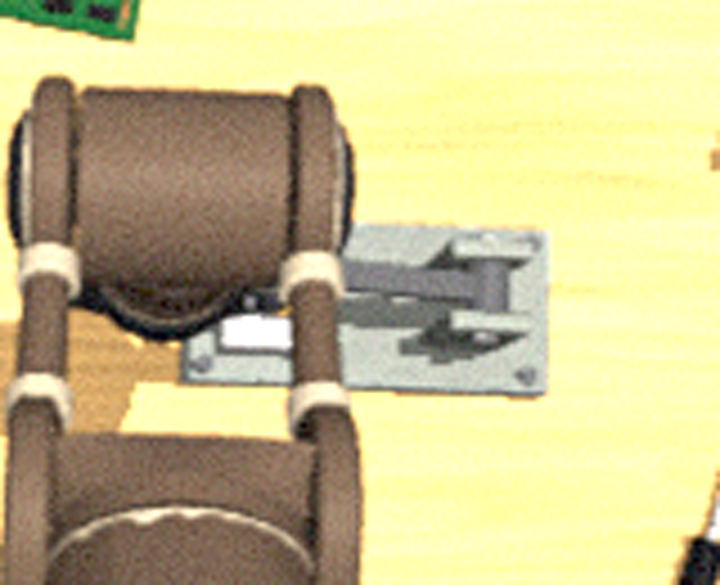

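The bush is still upright at (317,207). The force is 7 N along −y, a radial pull from a slightly oversized arc, so I'll relieve that while creeping on.

```bash
python3 -m inch '[[[0.8,4.4,0.3],0],[[0.8,4.4,0.3],0],[[0.8,4.4,0.2],0],[[0.8,4.4,0],0],[[0,0,0],0],[[0,0,0],0]]'
```

```text
time_s: 23.35
eef_pos: [0.5355, 0.0281, 0.1089]
ee_rot: [-1.569, 0.0, 1.517]
force: [-3.9, -2.7, 4.5]
finger_gap: 0.0136
```

```bash
python3 -m inch '[[[0.4,2,0],0],[[0.4,2,0],0],[[0,0,0],0],[[0,0,0],0]]'; python3 -m inch '[[[0.4,2,0],0],[[0.4,2,0],0],[[0,0,0],0],[[0,0,0],0]]'
```

```text
time_s: 23.75
eef_pos: [0.5354, 0.0291, 0.1046]
ee_rot: [-1.569, -0.001, 1.516]
force: [-4.1, -2.4, 0.7]
finger_gap: 0.0133
time_s: 24.15
eef_pos: [0.5355, 0.0298, 0.1008]
ee_rot: [-1.569, -0.0, 1.517]
force: [-5.0, -1.8, 2.6]
finger_gap: 0.0139
```

```bash
python3 -m inch '[[[0.4,2,0],0],[[0.3,2,0],0],[[0,0,0],0],[[0,0,0],0]]'; python3 -m inch '[[[0.3,2,0],0],[[0.3,2,0],0],[[0,0,0],0],[[0,0,0],0]]'
```

```text
time_s: 24.55
eef_pos: [0.5355, 0.0305, 0.097]
ee_rot: [-1.569, -0.0, 1.517]
force: [-4.8, -2.2, 2.4]
finger_gap: 0.0134
time_s: 24.95
eef_pos: [0.5355, 0.0311, 0.0932]
ee_rot: [-1.569, -0.0, 1.517]
force: [-5.5, -1.3, 4.0]
finger_gap: 0.0133
```

```bash
python3 -m inch '[[[0.2,2,0],0],[[0.2,2,0],0],[[0,0,0],0],[[0,0,0],0]]'; python3 - <<'E'
from h import *
c=shot('side','s16.png');b=(160,240,280,380);f=c['frame'][b[0]:b[1],b[2]:b[3]].astype(float);cv2.imwrite(f'pics/s16z.png',cv2.resize(np.clip(f*2,0,255).astype(np.uint8),None,fx=7,fy=7,interpolation=2))
E
```

```text
time_s: 25.35
eef_pos: [0.5357, 0.0318, 0.0888]
ee_rot: [-1.57, -0.001, 1.517]
force: [-4.1, 0.1, 1.8]
finger_gap: 0.0135
```

View pics/s16z.png

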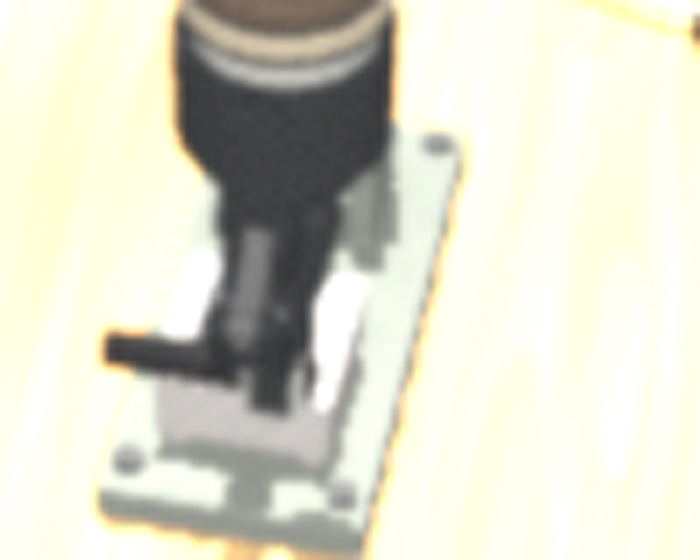

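```bash
python3 -m inch '[[[0.2,2,0],0],[[0.2,2,0],0],[[0,0,0],0],[[0,0,0],0]]'; python3 -m inch '[[[0.1,1,0],0],[[0.1,1,0],0],[[0.1,1,0],0],[[0,0,0],0],[[0,0,0],0]]'; python3 -m inch '[[[0.1,1,0],0],[[0.1,1,0],0],[[0.1,1,0],0],[[0,0,0],0],[[0,0,0],0]]'
```

```text
time_s: 25.8
eef_pos: [0.5357, 0.0323, 0.085]
ee_rot: [-1.57, -0.001, 1.517]
force: [-5.3, 1.0, 3.3]
finger_gap: 0.0131
time_s: 26.3
eef_pos: [0.5357, 0.0325, 0.0826]
ee_rot: [-1.569, -0.001, 1.517]
force: [-6.8, -0.2, 5.7]
finger_gap: 0.0136
time_s: 26.8
eef_pos: [0.5358, 0.0328, 0.0797]
ee_rot: [-1.569, -0.0, 1.517]
force: [-6.8, 0.6, 6.3]
finger_gap: 0.0136
```

Contact came at TCP z≈0.084, where the force stepped to about 6 N. Landing is expected about 20 mm of handle travel later, near TCP 0.062.

```bash
python3 -m inch '[[[0.1,1,0],0],[[0.1,1,0],0],[[0.1,1,0],0],[[0,0,0],0],[[0,0,0],0]]'; python3 -m inch '[[[0.1,1,0],0],[[0.1,1,0],0],[[0,1,0],0],[[0,0,0],0],[[0,0,0],0]]'; python3 -m inch '[[[0,1,0],0],[[0,1,0],0],[[0,1,0],0],[[0,0,0],0],[[0,0,0],0]]'
```

```text
time_s: 27.3
eef_pos: [0.5356, 0.0332, 0.0763]
ee_rot: [-1.569, -0.001, 1.516]
force: [-6.4, 0.2, 4.7]
finger_gap: 0.0135
time_s: 27.8
eef_pos: [0.5356, 0.0335, 0.0733]
ee_rot: [-1.569, -0.001, 1.516]
force: [-6.0, -0.2, 5.2]
finger_gap: 0.0137
time_s: 28.3
eef_pos: [0.5356, 0.0336, 0.0704]
ee_rot: [-1.569, -0.001, 1.516]
force: [-7.1, 0.9, 5.5]
finger_gap: 0.0138
```

```bash
python3 -m inch '[[[0,1,0],0],[[0,1,0],0],[[0,0,0],0],[[0,0,0],0]]'; python3 -m inch '[[[0,1,0],0],[[0,1,0],0],[[0,0,0],0],[[0,0,0],0]]'; python3 -m inch '[[[0,1,0],0],[[0,0,0],0],[[0,0,0],0]]';python3 -m inch '[[[0,1,0],0],[[0,0,0],0],[[0,0,0],0]]'
```

```text
time_s: 28.7
eef_pos: [0.5356, 0.0337, 0.0685]
ee_rot: [-1.569, -0.001, 1.516]
force: [-6.9, 2.3, 5.9]
finger_gap: 0.0136
time_s: 29.1
eef_pos: [0.5357, 0.0337, 0.0666]
ee_rot: [-1.569, -0.001, 1.516]
force: [-6.1, 1.0, 6.3]
finger_gap: 0.0131
time_s: 29.4
eef_pos: [0.5357, 0.0337, 0.0657]
ee_rot: [-1.569, -0.001, 1.516]
force: [-7.2, 0.7, 6.8]
finger_gap: 0.0135
time_s: 29.7
eef_pos: [0.5357, 0.0338, 0.0648]
ee_rot: [-1.569, -0.001, 1.516]
force: [-6.9, 2.4, 8.4]
finger_gap: 0.0135
```

```bash
python3 -m inch '[[[0,1,0],0],[[0,0,0],0],[[0,0,0],0]]';python3 -m inch '[[[0,0,0],0]]'; python3 -m inch '[[[0,1,0],0],[[0,0,0],0],[[0,0,0],0]]';python3 -m inch '[[[0,0,0],0]]'
```

```text
time_s: 30.0
eef_pos: [0.5357, 0.0338, 0.0639]
ee_rot: [-1.569, -0.001, 1.516]
force: [-7.7, 1.8, 8.7]
finger_gap: 0.0136
time_s: 30.1
eef_pos: [0.5357, 0.0338, 0.0639]
ee_rot: [-1.569, -0.001, 1.516]
force: [-8.3, 3.2, 8.8]
finger_gap: 0.0136
time_s: 30.4
eef_pos: [0.5356, 0.0338, 0.063]
ee_rot: [-1.569, -0.001, 1.516]
force: [-7.5, 2.9, 9.6]
finger_gap: 0.0136
time_s: 30.5
eef_pos: [0.5357, 0.0338, 0.063]
ee_rot: [-1.569, -0.001, 1.516]
force: [-8.2, 2.5, 8.1]
finger_gap: 0.0135
```

```bash
python3 -m inch '[[[0,1,0],0],[[0,0,0],0],[[0,0,0],0]]';python3 -m inch '[[[0,0,0],0]]'; python3 -m inch '[[[0,1,0],0],[[0,0,0],0],[[0,0,0],0]]';python3 -m inch '[[[0,0,0],0]]'
```

```text
time_s: 30.8
eef_pos: [0.5357, 0.0338, 0.0622]
ee_rot: [-1.569, -0.001, 1.516]
force: [-7.7, 2.6, 10.7]
finger_gap: 0.0135
time_s: 30.9
eef_pos: [0.5357, 0.0338, 0.0622]
ee_rot: [-1.569, -0.001, 1.516]
force: [-8.4, 1.6, 10.8]
finger_gap: 0.0133
time_s: 31.2
eef_pos: [0.5359, 0.034, 0.0609]
ee_rot: [-1.57, -0.002, 1.516]
force: [-6.9, 2.0, 7.7]
finger_gap: 0.0136
time_s: 31.3
eef_pos: [0.5359, 0.034, 0.0609]
ee_rot: [-1.569, -0.002, 1.516]
force: [-7.1, 1.7, 7.7]
finger_gap: 0.0132
```

```bash
python3 -m inch '[[[0,1,0],0],[[0,0,0],0],[[0,0,0],0],[[0,0,0],0]]'; python3 -m inch '[[[0,1,0],0],[[0,0,0],0],[[0,0,0],0],[[0,0,0],0]]'; python3 - <<'E'
from h import *
for n,b in (('side',(160,240,280,380)),('top',(150,240,290,440))):
    c=shot(n,n+'17.png');f=c['frame'][b[0]:b[1],b[2]:b[3]].astype(float);cv2.imwrite(f'pics/{n}17z.png',cv2.resize(np.clip(f*2,0,255).astype(np.uint8),None,fx=5,fy=5,interpolation=2))
E
```

```text
time_s: 31.7
eef_pos: [0.5358, 0.034, 0.06]
ee_rot: [-1.569, -0.002, 1.516]
force: [-7.0, 1.0, 8.3]
finger_gap: 0.0135
time_s: 32.1
eef_pos: [0.5359, 0.034, 0.0592]
ee_rot: [-1.569, -0.002, 1.517]
force: [-7.5, 2.1, 9.9]
finger_gap: 0.0138
```

View pics/side17z.png

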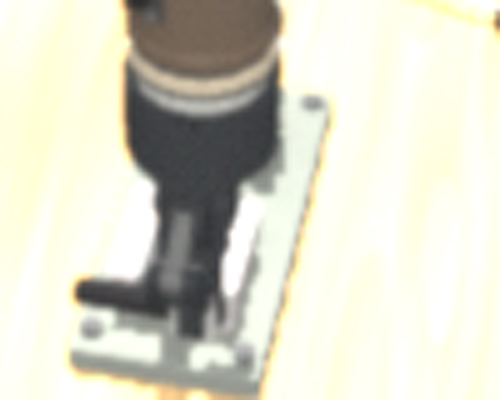

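View pics/top17z.png

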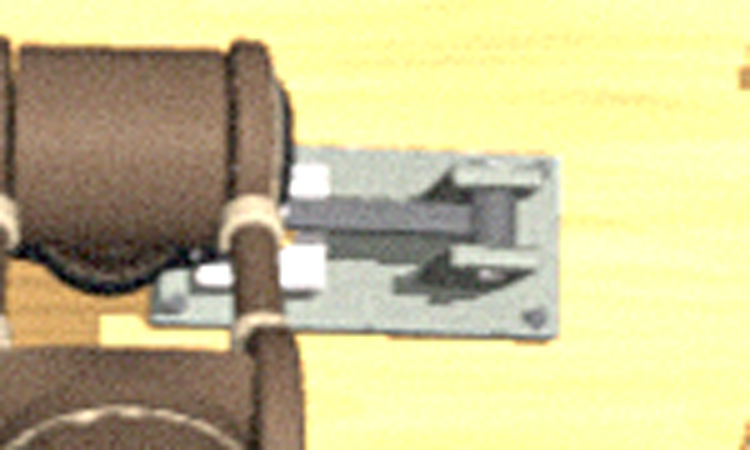

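```bash
cat > sink.py <<'E'
from h import *
import sys
k=sys.argv[1]
R={'side':'side1','top':'top1'}
for n in('side','top'):
    c=np.load(f'pics/{n}{k}.npz');r=np.load(f'pics/{R[n]}.npz');W=cloud(c);Q=cloud(r)
    d=Q[...,:]
    m=(abs(Q[...,2]-.06)<.006)&(abs(Q[...,0]-.56)<.030)&(abs(Q[...,1]+.056)<.030)&(abs(W[...,2]-.058)<.009)&(np.hypot(Q[...,0]-.56,Q[...,1]+.056)>.02)
    dz=Q[...,2][m]-W[...,2][m];print(n,m.sum(),'sink mm',1000*np.median(dz).round(5),'+-',1000*dz.std()/m.sum()**.5)
    if n=='side':
        h=(c['frame'].max(2)<60)&(W[...,2]>.08)&(W[...,2]<.2)&(W[...,0]>.572)&(W[...,0]<.60)&(W[...,1]>0)&(W[...,1]<.06);print('bar end',h.sum(),np.median(W[h],0).round(4))
E
python3 sink.py 17; cp pics/s15.npz pics/side15.npz; cp pics/t15.npz pics/top15.npz; python3 sink.py 15; cp pics/s16.npz pics/side16.npz;cp pics/t15.npz pics/top16.npz; python3 sink.py 16
```

```text
side 78 sink mm 1.05 +- 0.27460787951427107
bar end 52 [0.5843 0.0379 0.1068]
top 85 sink mm 1.57 +- 0.33397022575914675
side 150 sink mm -0.24000000000000002 +- 0.23524693598886331
bar end 45 [0.5857 0.0273 0.1703]
top 52 sink mm 0.08 +- 0.4006677105265538
side 60 sink mm -0.12999999999999998 +- 0.34825628796011576
bar end 48 [0.5855 0.0351 0.1348]
top 52 sink mm 0.08 +- 0.4006677105265538
```

Measured die sink is about 1.2 mm, so the shoulder is landing or has just landed. I'll go a little further to see the 1.6 N/mm slope.

```bash
python3 -m inch '[[[0,1,0],0],[[0,0,0],0],[[0,0,0],0],[[0,0,0],0]]'; python3 -m inch '[[[0,1,0],0],[[0,0,0],0],[[0,0,0],0],[[0,0,0],0]]'; python3 - <<'E'
from h import *
for n in('side','top'): shot(n,n+'18.png')
E
python3 sink.py 18
```

```text
time_s: 32.6
eef_pos: [0.5359, 0.034, 0.0584]
ee_rot: [-1.569, -0.002, 1.517]
force: [-8.7, 1.7, 11.4]
finger_gap: 0.0136
time_s: 33.0
eef_pos: [0.5359, 0.034, 0.0575]
ee_rot: [-1.569, -0.002, 1.517]
force: [-8.1, 1.7, 12.2]
finger_gap: 0.0135
side 76 sink mm 1.95 +- 0.3382123506680148
bar end 49 [0.5843 0.037  0.1044]
top 85 sink mm 2.4499999999999997 +- 0.3116367266689602
```

Sink is now 2.2 mm and the force 12 N, and the die followed the handle at about the lever ratio. Bush travel from contact works out at about 12.9 mm or less, against the 12 mm required, so it has landed. I'll guide the lever back up along the same arc.

```bash
python3 -m inch '[[[0,-5.3,0],0],[[0,-5.3,0],0],[[-0.2,-5.3,0],0],[[-0.3,-5.3,0],0],[[-0.4,-5.3,0],0],[[-0.5,-5.3,0],0],[[-0.7,-5.3,0],0],[[-0.8,-5.3,0],0],[[-0.9,-5.3,0],0],[[-1,-5.3,0],0],[[-1.6,-8.8,-0.4],0],[[-1.6,-8.8,-0.4],0]]'; python3 -m inch '[[[-3.5,-8.5,0],0],[[-3.5,-8.5,0],0],[[-4.2,-8.1,0],0],[[-4.2,-8.1,0],0],[[-4.9,-7.7,0],0],[[-4.9,-7.7,0],0],[[-5.6,-7.3,0],0],[[-5.6,-7.3,0],0],[[0,0,0],0]]';  python3 -m inch '[[[-6.2,-6.7,0],0],[[-6.2,-6.7,0],0],[[-6.8,-6.2,0],0],[[-6.8,-6.2,0],0],[[-7.3,-5.6,0],0],[[-7.3,-5.6,0],0],[[-7.7,-4.9,0],0],[[-7.7,-4.9,0],0],[[0,0,0],0]]'
```

```text
time_s: 34.3
eef_pos: [0.5353, 0.0232, 0.1265]
ee_rot: [-1.568, 0.003, 1.519]
force: [-6.8, -4.5, -2.8]
finger_gap: 0.0136
time_s: 35.2
eef_pos: [0.5339, -0.0105, 0.192]
ee_rot: [-1.569, -0.003, 1.517]
force: [-7.5, 7.1, 4.3]
finger_gap: 0.013
time_s: 36.1
eef_pos: [0.5315, -0.067, 0.2419]
ee_rot: [-1.572, -0.001, 1.518]
force: [-10.8, 7.4, 14.5]
finger_gap: 0.0132
```

```bash
python3 -m inch '[[[0,0,0],0],[[0,0,0],0]]'; python3 - <<'E'
from h import *
for n,b in (('side',(60,240,250,400)),('top',(150,240,290,440))):
    c=shot(n,n+'19.png');f=c['frame'][b[0]:b[1],b[2]:b[3]].astype(float);cv2.imwrite(f'pics/{n}19z.png',cv2.resize(np.clip(f*2,0,255).astype(np.uint8),None,fx=4,fy=3.3,interpolation=2))
E
```

```text
time_s: 36.3
eef_pos: [0.5318, -0.0663, 0.2415]
ee_rot: [-1.572, -0.002, 1.518]
force: [-11.0, 7.8, 12.7]
finger_gap: 0.013
```

View pics/side19z.png

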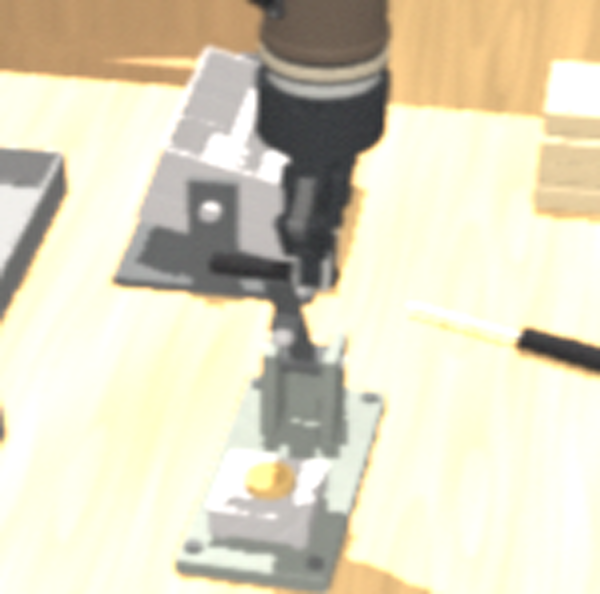

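The bush sits flush on the die, at about (317,205). The remaining radial load comes from the grip, so I'll open the fingers around the bar and follow it back while its own spring lifts it.

```bash
python3 -m inch '[[[0,0,0],0],[[0,0,0],0],[[0,0,0],0],[[0,0,0],0],[[0,0,0],0]]' 0.2; python3 -m inch '[[[-8.1,-4.2,0],0],[[-8.1,-4.2,0],0],[[-8.5,-3.5,0],0],[[-8.5,-3.5,0],0],[[-8.7,-2.8,0],0],[[-8.7,-2.8,0],0],[[-8.95,-2,0],0],[[-8.95,-2,0],0],[[0,0,0],0],[[0,0,0],0]]'; python3 -m inch '[[[-9.1,-1.2,0],0],[[-9.1,-1.2,0],0],[[-9.15,-0.4,0],0],[[-9.15,-0.4,0],0],[[-9.15,0.4,0],0],[[-9.15,0.4,0],0],[[-9.1,1.2,0],0],[[-9.1,1.2,0],0],[[0,0,0],0],[[0,0,0],0],[[0,0,0],0],[[0,0,0],0]]'; python3 - <<'E'
from h import *
for n,b in (('side',(60,240,250,400)),('top',(150,240,290,440))):
    c=shot(n,n+'20.png');f=c['frame'][b[0]:b[1],b[2]:b[3]].astype(float);cv2.imwrite(f'pics/{n}20z.png',cv2.resize(np.clip(f*2,0,255).astype(np.uint8),None,fx=4,fy=3.3,interpolation=2))
E
```

```text
time_s: 36.9
eef_pos: [0.5324, -0.0682, 0.2367]
ee_rot: [-1.572, 0.001, 1.517]
force: [2.0, -1.1, 0.2]
finger_gap: 0.0513
time_s: 37.9
eef_pos: [0.5281, -0.1364, 0.2619]
ee_rot: [-1.571, 0.0, 1.516]
force: [-0.6, -2.4, 0.4]
finger_gap: 0.0514
time_s: 39.1
eef_pos: [0.5242, -0.2084, 0.2617]
ee_rot: [-1.571, -0.0, 1.517]
force: [-0.6, -0.4, -0.2]
finger_gap: 0.0512
```

View pics/side20z.png

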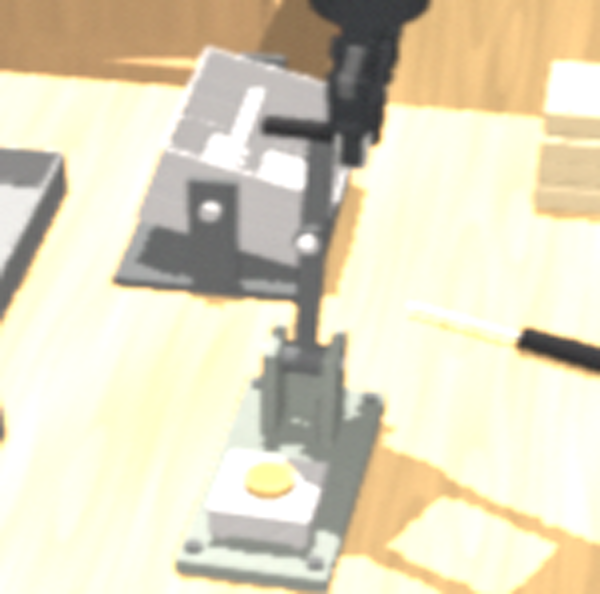

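View pics/top20z.png

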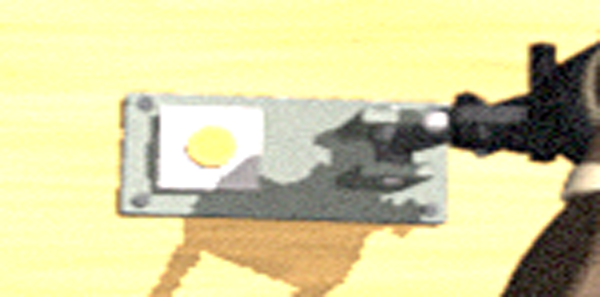

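The lever is back at rest and the bush is flush. I'll lift clear and measure.

```bash
python3 -m inch '[[[0,-15,0],0],[[0,-25,0],0],[[0,-35,0],0],[[0,-35,0],0],[[0,0,0],0],[[0,0,0],0],[[0,0,0],0]]'; python3 - <<'E'
from h import *
for n in('side','top'):
    c=shot(n,n+'21.png');W=cloud(c);r=np.hypot(W[...,0]-.5603,W[...,1]+.0563)
    b=(r<.014)&(W[...,2]>.05)&(W[...,2]<.1);d=(r>.023)&(abs(W[...,0]-.5603)<.03)&(abs(W[...,1]+.0563)<.03)&(abs(W[...,2]-.06)<.008)
    P=W[(W[...,2]>.0675)&(W[...,2]<.08)&(r<.03)]
    print(n,'collar top',np.median(W[b][:,2]).round(4),'die',np.median(W[d][:,2]).round(4),'collar c',((P.min(0)+P.max(0))/2).round(4))
    f=c['frame'];cv2.imwrite(f'pics/{n}21z.png',f)
    h=(f.max(2)<45)&(W[...,2]>.26)&(W[...,0]>.51)&(W[...,0]<.6)&(W[...,1]<-.19)&(W[...,1]>-.225)&(W[...,2]<.32);print('handle',h.sum(),np.median(W[h],0).round(4))
E
python3 sink.py 21
```

```text
time_s: 39.9
eef_pos: [0.5235, -0.2085, 0.3709]
ee_rot: [-1.569, -0.001, 1.517]
force: [0.2, 0.3, -0.3]
finger_gap: 0.0514
side collar top 0.0721 die 0.0598 collar c [ 0.5599 -0.0537  0.0733]
handle 116 [ 0.5547 -0.2063  0.3105]
top collar top 0.0725 die 0.0601 collar c [ 0.5607 -0.0563  0.073 ]
handle 99 [ 0.5314 -0.2079  0.3119]
side 193 sink mm 0.12999999999999998 +- 0.19398274791524336
bar end 0 [nan nan nan]
top 297 sink mm 0.11 +- 0.1518708758800755
  return _methods._mean(a, axis=axis, dtype=dtype,
  ret = um.true_divide(
```

View pics/side21z.png

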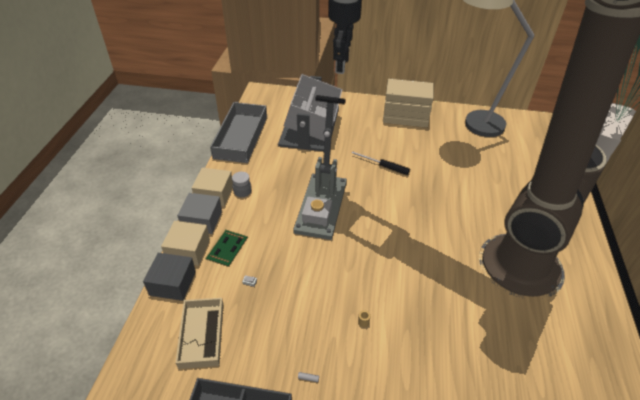

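The collar top is 12.3 mm above the die against 12 mm nominal, so the shoulder is home. The lever is open, the die has risen, the gripper is clear and the bystanders are where they were. Handing in.

```bash
python3 -c "
from workcell import env;print(env.sign_off())"
```

```text
the job is handed in; nothing more can be done
None
```

The bush is pressed home in the die and the job is handed in at about 40 s of the 72 s; `env.sign_off()` gives no verdict, so I don't have one.

**What I did:** I stood the bush in the bore and let go of it, with its top at z≈0.084 m as expected. I then gripped the handle off-centre and brought the lever down its arc until it landed. At the deepest point the handle force was about 12 N and the die had sunk about 2.2 mm. I guided the lever back to about 60° elevation, opened the fingers and let its spring take it up while the open fingers followed.

**Last checks:**

| Check | Reading | Expected |
|---|---|---|
| Collar top above the die | 12.3–12.4 mm | 12 mm, i.e. flush |
| Collar to die centre (top camera) | under 0.5 mm | within 3 mm |
| Die sink | 0.1 ± 0.2 mm | below 1 mm |
| Handle height (bar surface) | about 311 mm | about 310 mm before the press |

In the last picture the bystanders look to be where they were. I did not measure them a second time. The gripper was clear of everything.

**What failed or disagreed:**
- **First grasp:** it closed over the top of the bush. By the depth image the real fingertips are about 35 mm above the reported TCP, and I corrected for that.
- **Pressing force:** it rose to 10.8 N, fell back to about 7.7 N, then rose steadily. I took the drop for slip in the grip and confirmed landing from the measured die sink and the handle travel.
- **Gap reading:** it was about 2 mm below the true width on both the bush and the bar.
- **Side camera:** it put the collar centre about 2.6 mm off in y from my die centre (top camera), a bias it had already shown for the die.

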